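Put the punches away in their case

TASK

Put the loose steel punches away: prise the lid of the punch case open with the screwdriver blade in the notch in its long right-hand side (its front) and swing it wide open, then push every punch standing in the wooden rack, tapered end down, fully home into a socket of the case, one to a socket. Then shut the lid completely; the screwdriver must end up lying flat on the bench. Leave the bearing, the pipe elbow and the tape roll where they are.

Things in the scene. Friction and masses are not known exactly. Their poses are not given: they have to be found in the camera images.
- cover (a joint): hinge angle (rad) of the cover of the punch case: 0 = shut, grows as it opens, 1.8 = stop, leaning back a little past upright. The cover is a deep five-sided bare-metal lid 80 deep x 190 wide x 54 mm high with 4 mm walls, 0.12 kg, closed all round but for the notch; its stiff hinge holds it at any angle (about 1.8 N at the front edge to lift it when nearly shut). It is too wide for a gripper and has no handle
- cover_hinge (a point): middle of the case's hinge line, at the top rear edge of the socket block, 50 mm above the bench. Axes are those of the case: +x from the front of the case to its back, +y along the hinge, z up. The case is fixed to the bench: a painted grey block 80 (x) x 190 (y) x 50 mm high, with its centre 40 mm in front of this point (at x = -40 mm); the shut cover stands on it, up to 104 mm above the bench
- cover_notch (a point): centre of the notch for a blade in the lower edge of the cover's front wall (moves with the cover, whose axes it has; cover shut: x points into the case, z up). On the outer face of the wall, 80 mm in front of the hinge line, 6.5 mm above the cover's lower edge; the notch is 50 mm wide and 13 mm high, through the 4 mm wall. Behind it the shut case is hollow and the flat top of the block is level with the notch's lower edge
- cover_top (a point): centre of the outer face of the cover's roof (moves with the cover, whose axes it has: x towards the hinge side, z out of the roof); 40 mm in front of the hinge line and 54 mm above the cover's lower edge
- hole_0 (a point): mouth of the first of four equal round sockets in a row, 42 mm apart, in the top of the case's block (50 mm above the bench), hidden while the cover is shut; 12 mm across, 42 mm deep, flat-bottomed. Axes as the case: z up, row along y
- hole_1 (a point): mouth of the second of four equal round sockets in a row, 42 mm apart, in the top of the case's block (50 mm above the bench), hidden while the cover is shut; 12 mm across, 42 mm deep, flat-bottomed. Axes as the case: z up, row along y
- hole_2 (a point): mouth of the third of four equal round sockets in a row, 42 mm apart, in the top of the case's block (50 mm above the bench), hidden while the cover is shut; 12 mm across, 42 mm deep, flat-bottomed. Axes as the case: z up, row along y
- hole_3 (a point): mouth of the last of four equal round sockets in a row, 42 mm apart, in the top of the case's block (50 mm above the bench), hidden while the cover is shut; 12 mm across, 42 mm deep, flat-bottomed. Axes as the case: z up, row along y
- rack: wooden rack fixed to the bench, 46 (x) x 156 (y) x 36 mm high; origin in the centre of its underside, z up. Four loose sockets 12 mm across and 30 mm deep along its y axis, 36 mm apart, hold the punches upright at the start. The shade of the bench lamp hangs beyond it, centred at about x 0.67, y -0.25, 0.13 m wide and from 0.37 m above the bench upwards: keep the wrist clear of it
- punch_0_mid (a point): middle of a plain steel punch: round rod 10 mm across, 85 mm long, 50 g, z along the rod; the lower end (-z) is tapered to 6 mm over the last 6 mm. It stands in the rack with its middle 48.5 mm above the bench; at the bottom of a case socket its middle is 50.5 mm above the bench. May be absent
- punch_1_mid (a point): middle of a plain steel punch: round rod 10 mm across, 85 mm long, 50 g, z along the rod; the lower end (-z) is tapered to 6 mm over the last 6 mm. It stands in the rack with its middle 48.5 mm above the bench; at the bottom of a case socket its middle is 50.5 mm above the bench. May be absent
- punch_2_mid (a point): middle of a plain steel punch: round rod 10 mm across, 85 mm long, 50 g, z along the rod; the lower end (-z) is tapered to 6 mm over the last 6 mm. It stands in the rack with its middle 48.5 mm above the bench; at the bottom of a case socket its middle is 50.5 mm above the bench. May be absent
- punch_3_mid (a point): middle of a plain steel punch: round rod 10 mm across, 85 mm long, 50 g, z along the rod; the lower end (-z) is tapered to 6 mm over the last 6 mm. It stands in the rack with its middle 48.5 mm above the bench; at the bottom of a case socket its middle is 50.5 mm above the bench. May be absent
- screwdriver_handle (a point): middle of the handle's front half of a yellow-handled screwdriver, 184 mm long, 90 g, lying on the bench; axes: y along the tool, blade towards -y, handle towards +y. The handle is about 24 mm wide (x) and 28 mm high (z), from 38 mm in front of this point to 62 mm behind it; the steel shaft in front is 6 mm thick. The point lies on the tool's axis, 14 mm above the bench when lying
- screwdriver_tip (a point): blade end of the screwdriver, 120 mm in front of the handle point, on the tool's axis, same axes
- bearing: bystander: ball bearing 52 mm across, 15 mm high, lying flat; origin in the centre of its underside
- elbow: bystander: galvanised pipe elbow, 67 x 59 x 34 mm; origin in the centre of its underside
- duct_tape: bystander: roll of grey tape, 100 mm across, 48 mm high; origin in the centre of its underside

How it is judged:
By the outcome, as a careful person would: the job done as asked, in the order asked, and still so for the second after the job is handed in, with the robot touching nothing.
Of punch_0, punch_1, punch_2, punch_3 only 2 to 4 are there at a start; the rules pass over those that are not, and their reading is None.
At some moment in a run one of screwdriver may be knocked a few centimetres aside while the robot is not near it.
It also fails if it takes over 210 s, if anything falls off the work surface, if the arm or the gripper's body presses on something with over 40 N, if the wrist force passes 120 N, or if a joint passes its speed limit or range.

ROBOT

A 6-joint arm with a two-finger parallel gripper is mounted at the origin on a cart in front of the work surface, level with it; the furniture and walls round the work are solid. World frame = base frame: x ahead of the robot, y to its left, z up, the work surface at z = 0. Lengths are in mm, angles in rad, forces in N, time in s.
With the tool pointing down it reaches from about 350 to 875 mm from the base axis. Payload 4.2 kg.
Tool frame: the origin (TCP) lies on the centre line of the jaws, within the pads' length; the fingertips stand 17 mm ahead of it and the grasp point (between the pads) lies 2 mm behind it; z points along the fingers, y is the line along which they close (so a half turn about z gives the same grasp; the last joint's range is limited). The gripper opens to 85 mm and grips with 20 to 120 N. Pads are 22 mm wide; open, the fingers measure 114 mm over their backs; the gripper's body (76 mm by 85 mm) begins 54 mm behind the grasp point. The pads swing forward as they close: fully open they stand 13 mm farther back than shut.
Start: joints at [1.488, 0.385, 0.008, 0, -1.194, -0.259], TCP at [209.457, 588.835, 248.312] pointing down, gripper open.
Joint ranges: [-3.14, 3.14], [-1.21, 2.06], [-1.07, 1.41], [-3.16, 2.05], [-2.99, -0.16], [-3.1, 3.1]. Speed limits (rad/s): [2.79, 2.79, 3.14, 3.14, 3.14, 3.14].

INTERFACE

Orientations are given as a unit quaternion [x, y, z, w].
In Python, from cell import sensors, vision, manip gives the robot as it stands. The module is installed in compiled form; this text tells all that it offers.
- The arm moves only by the tool send_rows, never from a script. Its argument "steps" is a list of rows, each an object of numbers: "tx", "ty", "tz": the shift along the tool's x, y, z in mm; "rx", "ry", "rz": the turn, a rotation vector about the tool's x, y, z in rad; "claw": the gripper command: -1 is shut, 1 is fully open, values between are in proportion. A call has 1 to 8 rows; each row is the pose to reach, as a shift and turn from the pose commanded when the call began, along the tool's axes at that moment; what a row does not reach only later rows make up. A row lasts 1/10 s, in which the tool goes at most 50 mm and 8.59 degrees, less where a joint would pass 70% of its speed; a pose out of reach is approached as far as the arm can. A call with a gripper value outside its range is refused whole. The fingers move at their own pace and stop on an object; "force" is the grip in N (left out, the last holds). Time passes only in rows, so rows that repeat a pose let the fingers close. It gives the time, the measured TCP pose, the force, the opening and the grip force at its end, in the units of the state.
- sensors.state(): the state, without advancing time (a new reading comes with each control period).
- vision.read_camera(name): name is "side" or "top" or "wrist"; returns the picture (480x640x3 uint8, red, green, blue); there is no depth.
- vision.calibration(name): a dict with "fovy" (degrees; the focal length in pixels is half the picture's height over the tangent of half this angle, whatever the lens; pixels are square), "cx", "cy" (the principal point, pixels), "world_from_camera" (4x4, takes a point from camera to world coordinates); the wrist camera has in their place "hand_eye" (4x4, takes a point from camera to tool coordinates, whose origin is the TCP and whose axes are the flange's). Camera axes: x right, y down, z forward; pixel columns grow to the right and rows downward; lengths in mm; the calibration is good to about 2 mm. A picture is of the moment at which its call begins: read the wrist's pose just before it. calibration takes no time and is no camera call.
- manip.hand_in(): hands the job in; it is judged then, once.
The state is a dict: "t": time; "joints": joint angles; "qvel": joint speeds; "tau": joint torques, N m; "tool_pos": TCP position; "tool_rot": TCP orientation; "ft_force": force on the tool from outside, world axes, zero at the start; "moment": the same for the moment, N m; "opening": finger opening in mm; "finger_force": force on a finger pad.
Only numpy, scipy, OpenCV 4.12 (cv2) and the standard library are available. Lean on these libraries where they do the work, as an engineer would, in place of code of your own. Each camera call takes 0.05 s, during which the arm holds its last target. There are 200 camera calls.

## Working session

There is one attempt and no reset: what is moved stays moved. The work goes in short steps, Python scripts to look and compute and a tool call to move; the robot and the scene stay as the last step left them, time stands still between calls to the robot, and variables do not carry over. Pictures are saved under pics/ and viewed, at most 14 in all, crops included, and the job is handed in when it is done.

Besides the shell and the picture viewer there is one more tool, called after ">>>" as name([rows], argument=value, ...), one row to a line, values as JSON. send_rows: Moves the arm, as the interface text tells. Its arguments: {"type":"object","properties":{"steps":{"type":"array","items":{"type":"object","properties":{"tx":{"type":"number"},"ty":{"type":"number"},"tz":{"type":"number"},"rx":{"type":"number"},"ry":{"type":"number"},"rz":{"type":"number"},"claw":{"type":"number"}}}},"force":{"type":"number"}},"required":["steps"]}

```bash
mkdir -p pics; cat > h.py <<'E'
import numpy as np, cv2
from cell import sensors, vision, manip
from scipy.spatial.transform import Rotation as R
def cam(n):
    s=sensors.state(); im=vision.read_camera(n); return im,s
def pose(s):
    T=np.eye(4);T[:3,:3]=R.from_quat(s['tool_rot']).as_matrix();T[:3,3]=s['tool_pos'];return T
def wfc(n,s=None):
    c=vision.calibration(n)
    return c,(pose(s)@np.array(c['hand_eye']) if n=='wrist' else np.array(c['world_from_camera']))
def ray(n,u,v,s=None):
    c,T=wfc(n,s); f=240/np.tan(np.radians(c['fovy'])/2)
    d=T[:3,:3]@np.array([(u-c['cx'])/f,(v-c['cy'])/f,1]); return T[:3,3],d/np.linalg.norm(d)
def onz(n,u,v,z,s=None):
    o,d=ray(n,u,v,s); return o+d*(z-o[2])/d[2]
def proj(n,p,s=None):
    c,T=wfc(n,s); f=240/np.tan(np.radians(c['fovy'])/2)
    q=np.linalg.inv(T)@np.append(p,1); return c['cx']+f*q[0]/q[2],c['cy']+f*q[1]/q[2]
def save(n,im): cv2.imwrite('pics/'+n+'.png',im[...,::-1])
def toolmove(s,dp): return R.from_quat(s['tool_rot']).inv().apply(dp)
E
python3 - <<'E'
from h import *
for n in('top','side'):
    im,s=cam(n); save(n+'0',im); c=vision.calibration(n);print(n,c)
print(vision.calibration('wrist'));print(sensors.state())
E
```

```text
top {'fovy': 45.57455141655709, 'cx': 321.6593164434852, 'cy': 242.58254875979645, 'world_from_camera': array([[ 2.13846852e-02, -9.97998165e-01,  5.95177130e-02,
         4.90536707e+02],
       [-9.99473908e-01, -2.27923789e-02, -2.30740973e-02,
        -9.84218561e+01],
       [ 2.43844570e-02, -5.89929689e-02, -9.97960534e-01,
         1.29960503e+03],
       [ 0.00000000e+00,  0.00000000e+00,  0.00000000e+00,
         1.00000000e+00]])}
side {'fovy': 50.81214100420335, 'cx': 318.1401331894278, 'cy': 234.30823079809576, 'world_from_camera': array([[ 9.65770100e-01, -1.41617113e-01,  2.17330871e-01,
         2.89890109e+02],
       [-2.58651928e-01, -4.62172068e-01,  8.48231195e-01,
        -1.21519220e+03],
       [-1.96797946e-02, -8.75409375e-01, -4.82981503e-01,
         7.14344486e+02],
       [ 0.00000000e+00,  0.00000000e+00,  0.00000000e+00,
         1.00000000e+00]])}
{'fovy': 64.01289131911783, 'cx': 322.23269461516054, 'cy': 239.88565568564576, 'hand_eye': array([[-2.22921327e-04, -9.49654342e-01, -3.13299506e-01,
         7.98161326e+01],
       [ 9.99999886e-01, -7.95
[... 210 characters left out ...]
00000000e+00]])}
{'t': 0.1, 'joints': array([ 1.48757947e+00,  3.85497743e-01,  6.80396418e-03, -4.18405050e-04,
       -1.19401413e+00, -2.58580988e-01]), 'qvel': array([-0.00123927, -0.00225682,  0.00379123,  0.00183927, -0.00156055,
        0.00168286]), 'tau': array([-3.63514300e-04, -3.93316054e+01,  1.88930619e+01,  4.19799864e+00,
       -2.55787134e-03,  5.75693264e-06]), 'tool_pos': array([209.3238228 , 588.40442036, 247.3387221 ]), 'tool_rot': array([ 9.85418693e-01, -1.70144199e-01, -1.10008826e-04,  9.69145113e-04]), 'ft_force': array([ 0.35632517, -0.3289213 ,  0.30271709]), 'moment': array([0.0174071 , 0.06150213, 0.00730453]), 'finger_force': 0.0, 'opening': 85.63064376435278}
```

View pics/top0.png

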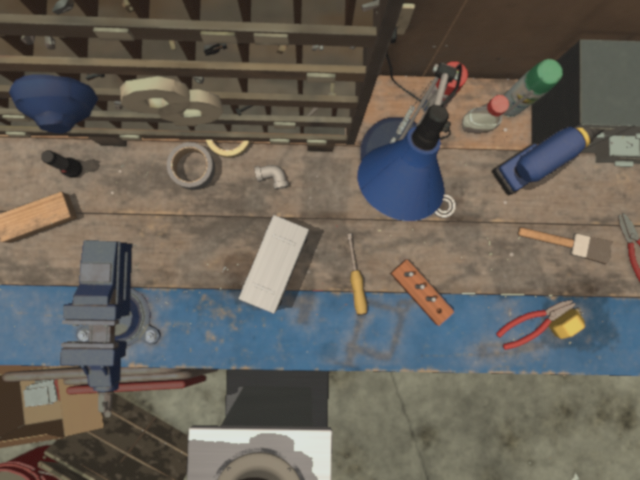

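View pics/side0.png

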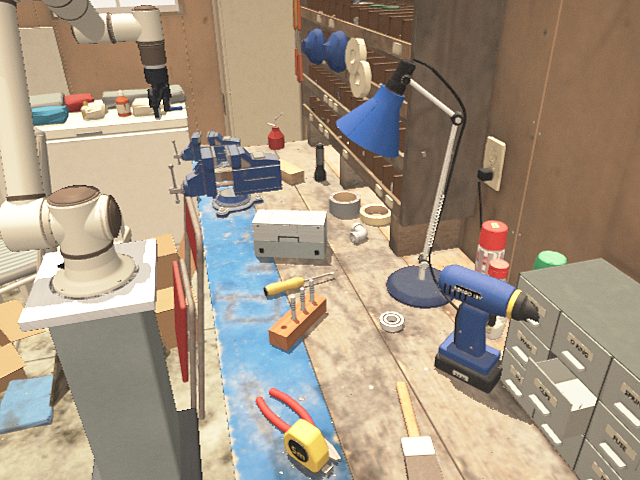

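The top view shows the case at about (274,264), the screwdriver at (357,275) with its blade pointing up, and the rack at (422,292). The elbow, tape and bearing are beyond them. Next I'll zoom in on the work area.

```bash
python3 - <<'E'
from h import *
im=cv2.imread('pics/top0.png');c=cv2.resize(im[200:340,230:470],None,fx=3.3,fy=3.3,interpolation=cv2.INTER_CUBIC)
s=cv2.imread('pics/side0.png');d=cv2.resize(s[190:350,240:350],None,fx=2.88,fy=2.88,interpolation=cv2.INTER_CUBIC)
cv2.imwrite('pics/z1.png',c);cv2.imwrite('pics/z2.png',d)
hsv=cv2.cvtColor(im,cv2.COLOR_BGR2HSV)
def rect(m,x0,x1,y0,y1,name,z):
    k=np.zeros_like(m);k[y0:y1,x0:x1]=m[y0:y1,x0:x1]
    cs,_=cv2.findContours(k,0,2);c=max(cs,key=cv2.contourArea)
    r=cv2.minAreaRect(c);b=cv2.boxPoints(r);print(name,cv2.contourArea(c),r)
    print(np.round([onz('top',*p,z) for p in b],1).tolist(), onz('top',*r[0],z).round(1))
rect(cv2.inRange(hsv,(0,0,150),(179,60,255)),230,320,205,320,'lid',104)
rect(cv2.inRange(hsv,(3,120,60),(16,255,255)),385,460,250,330,'rack',36)
rect(cv2.inRange(hsv,(18,130,120),(32,255,255)),340,375,260,320,'handle',14)
E
```

```text
lid 3371.0 ((273.14312744140625, 263.4040832519531), (38.55380630493164, 91.6369857788086), 22.47943687438965)
[[441.8, 45.7, 104.0], [620.2, -22.3, 104.0], [590.9, -97.8, 104.0], [412.8, -29.0, 104.0]] [516.  -25.7 104. ]
rack 1426.0 ((421.9434509277344, 291.6877746582031), (70.22703552246094, 21.727331161499023), 47.7263069152832)
[[501.8, -281.2, 36.0], [535.0, -316.5, 36.0], [422.3, -422.9, 36.0], [389.5, -387.4, 36.0]] [ 462.1 -352.1   36. ]
handle 345.0 ((358.0249938964844, 291.6560363769531), (41.43301010131836, 10.506368637084961), 80.90972137451172)
[[502.3, -192.4, 14.0], [506.5, -215.7, 14.0], [415.2, -232.0, 14.0], [411.0, -208.8, 14.0]] [ 458.6 -212.2   14. ]
```

View pics/z1.png

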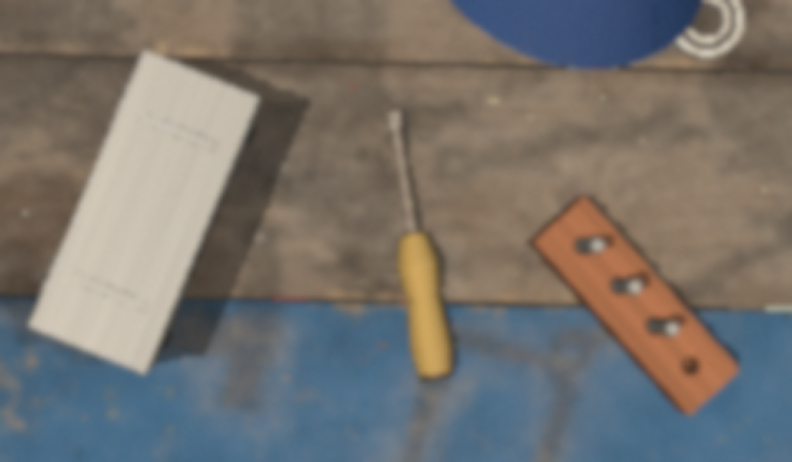

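View pics/z2.png

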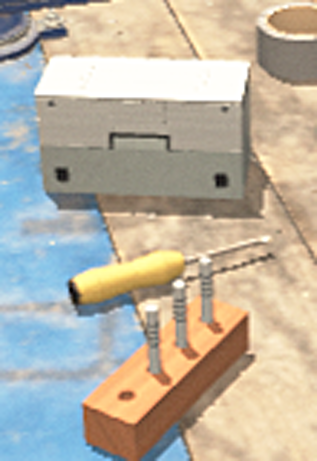

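There are three punches; the rack's lower-right socket is empty. The lid's notch faces the screwdriver. Next I'll compute moves to a pose above the screwdriver.

```bash
cat >> h.py <<'E'
def down(yaw,pitch=0):
    """tool down, tool x at yaw (deg); pitch: turn about tool y (deg)"""
    y=np.radians(yaw); a=R.from_matrix(np.array([[np.cos(y),np.sin(y),0],[np.sin(y),-np.cos(y),0],[0,0,-1]]).astype(float))
    return a*R.from_euler('y',pitch,degrees=True)
def plan(p,rot,s=None,base=None):
    """shift/turn in tool axes; base=(pos,Rot) or from the state"""
    if base is None:
        s=s or sensors.state(); base=(s['tool_pos'],R.from_quat(s['tool_rot']))
    t=base[1].inv().apply(np.array(p)-base[0]); r=(base[1].inv()*rot).as_rotvec()
    print('tx %.1f ty %.1f tz %.1f rx %.3f ry %.3f rz %.3f'%(*t,*r)); return (np.array(p,float),rot)
E
python3 - <<'E'
from h import *
b=plan([330,250,330],down(-95)); plan([470,-200,250],down(-170.1),base=b)
print(proj('top',[470,-210,14]),proj('top',[588.6,-189.5,14]))
E
```

```text
tx 227.2 ty 278.5 tz -82.1 rx 0.002 ry -0.001 rz 1.316
tx 436.1 ty -178.7 tz 80.0 rx 0.000 ry 0.000 rz 1.311
(np.float64(357.1251375840767), np.float64(286.56609860301523)) (np.float64(348.9991721134059), np.float64(233.75399451028636))
```

>>> send_rows([
  {"tz":-40,"claw":1},
  {"tz":-82},
  {"tx":227,"ty":278.5,"tz":-82,"rz":1.316},
  {"tx":227,"ty":278.5,"tz":-82,"rz":1.316},
  {"tx":227,"ty":278.5,"tz":-82,"rz":1.316},
  {"tx":227,"ty":278.5,"tz":-82,"rz":1.316},
  {"tx":227,"ty":278.5,"tz":-82,"rz":1.316},
  {"tx":227,"ty":278.5,"tz":-82,"rz":1.316},
])

```text
$.steps[0]: bad value
```

>>> send_rows([
  {"tz":0},
  {"tz":0},
  {"tz":0},
  {"tz":0},
])

```text
$.steps[0]: bad value
```

```bash
python3 - <<'E'
from h import *
s=sensors.state();print(s['t'],s['tool_pos'],R.from_quat(s['tool_rot']).as_matrix()[:,0])
plan([470,-200,250],down(-170.1))
E
```

```text
0.1 [209.3238228  588.40442036 247.3387221 ] [ 9.42101879e-01 -3.35326762e-01  1.12979331e-04]
tx 510.0 ty 655.3 tz -1.3 rx 0.001 ry -0.003 rz 2.627
```

>>> send_rows([
  {"tx":0,"ty":0,"tz":-40,"rx":0,"ry":0,"rz":0,"claw":1},
  {"tx":0,"ty":0,"tz":-82,"rx":0,"ry":0,"rz":0,"claw":1},
  {"tx":227,"ty":278,"tz":-82,"rx":0,"ry":0,"rz":1.316,"claw":1},
  {"tx":227,"ty":278,"tz":-82,"rx":0,"ry":0,"rz":1.316,"claw":1},
  {"tx":227,"ty":278,"tz":-82,"rx":0,"ry":0,"rz":1.316,"claw":1},
  {"tx":227,"ty":278,"tz":-82,"rx":0,"ry":0,"rz":1.316,"claw":1},
  {"tx":227,"ty":278,"tz":-82,"rx":0,"ry":0,"rz":1.316,"claw":1},
  {"tx":227,"ty":278,"tz":-82,"rx":0,"ry":0,"rz":1.316,"claw":1},
])

```text
t: 0.9
tool_pos: [310.4, 304.1, 330.0]
tool_rot: [0.812, -0.584, -0.0, 0.0]
ft_force: [0.7, -0.3, 1.1]
opening: 85.3
finger_force: 0.0
```

```bash
python3 - <<'E'
from h import *
s=sensors.state();print(s['t'],s['tool_pos'],R.from_quat(s['tool_rot']).as_matrix()[:,0])
plan([470,-200,250],down(-170.1))
E
```

```text
0.9 [310.36203101 304.06299485 330.03624843] [ 3.17875464e-01 -9.48132451e-01  2.12527849e-04]
tx 528.6 ty 8.8 tz 80.2 rx 0.000 ry -0.000 rz 1.721
```

>>> send_rows([
  {"tx":528,"ty":9,"tz":80,"rx":0,"ry":0,"rz":1.72,"claw":1},
  {"tx":528,"ty":9,"tz":80,"rx":0,"ry":0,"rz":1.72,"claw":1},
  {"tx":528,"ty":9,"tz":80,"rx":0,"ry":0,"rz":1.72,"claw":1},
  {"tx":528,"ty":9,"tz":80,"rx":0,"ry":0,"rz":1.72,"claw":1},
  {"tx":528,"ty":9,"tz":80,"rx":0,"ry":0,"rz":1.72,"claw":1},
  {"tx":528,"ty":9,"tz":80,"rx":0,"ry":0,"rz":1.72,"claw":1},
  {"tx":528,"ty":9,"tz":80,"rx":0,"ry":0,"rz":1.72,"claw":1},
  {"tx":528,"ty":9,"tz":80,"rx":0,"ry":0,"rz":1.72,"claw":1},
])

```text
t: 1.7
tool_pos: [431.7, -72.2, 270.1]
tool_rot: [-0.34, 0.94, 0.0, 0.0]
ft_force: [1.1, -0.1, 0.2]
opening: 85.4
finger_force: 0.0
```

```bash
python3 - <<'E'
from h import *
s=sensors.state();print(s['tool_pos'],R.from_quat(s['tool_rot']).as_matrix()[:,0])
plan([470,-200,200],down(-170.1))
E
```

```text
[431.65903604 -72.20062767 270.14114703] [-7.68915344e-01 -6.39350400e-01 -5.10100622e-04]
tx 52.3 ty -122.8 tz 70.1 rx 0.000 ry 0.001 rz 0.521
```

>>> send_rows([
  {"tx":52,"ty":-123,"tz":70,"rx":0,"ry":0,"rz":0.52,"claw":1},
  {"tx":52,"ty":-123,"tz":70,"rx":0,"ry":0,"rz":0.52,"claw":1},
  {"tx":52,"ty":-123,"tz":70,"rx":0,"ry":0,"rz":0.52,"claw":1},
  {"tx":52,"ty":-123,"tz":70,"rx":0,"ry":0,"rz":0.52,"claw":1},
  {"tx":52,"ty":-123,"tz":70,"rx":0,"ry":0,"rz":0.52,"claw":1},
  {"tx":52,"ty":-123,"tz":70,"rx":0,"ry":0,"rz":0.52,"claw":1},
  {"tx":52,"ty":-123,"tz":70,"rx":0,"ry":0,"rz":0.52,"claw":1},
])

```text
t: 2.4
tool_pos: [471.3, -197.0, 201.2]
tool_rot: [-0.091, 0.996, -0.0, 0.001]
ft_force: [0.6, 0.3, 0.8]
opening: 85.5
finger_force: 0.0
```

```bash
python3 - <<'E'
from h import *
im,s=cam('wrist');print(s['tool_pos'],R.from_quat(s['tool_rot']).as_matrix()[:,0]);save('w1',im)
hsv=cv2.cvtColor(im,cv2.COLOR_RGB2HSV);m=cv2.inRange(hsv,(18,130,100),(34,255,255))
cs,_=cv2.findContours(m,0,2);c=max(cs,key=cv2.contourArea);r=cv2.minAreaRect(c);print(cv2.contourArea(c),r)
print(np.round([onz('wrist',*p,14,s) for p in cv2.boxPoints(r)],1).tolist(),onz('wrist',*r[0],14,s))
E
```

```text
[ 471.33375923 -196.96720725  201.16948433] [-0.98344241 -0.18121531 -0.00142479]
3378.0 ((306.0, 196.0), (34.0, 118.0), 0.0)
[[512.0, -219.3, 14.0], [413.8, -234.6, 14.0], [409.0, -208.2, 14.0], [506.7, -190.2, 14.0]] [ 457.99142985 -213.50497057   14.        ]
```

View pics/w1.png

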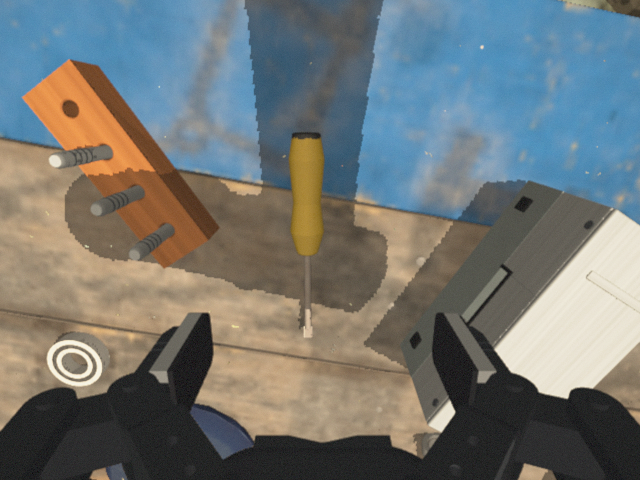

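The wrist view shows the screwdriver vertical at column 306, its black handle end at row 133 and its tip at about (307,336). The notch strip runs from about (507,268) to (437,345).

```bash
python3 - <<'E'
from h import *
s=sensors.state()
t=onz('wrist',307,336,14,s);e=onz('wrist',306,133,16,s);n=onz('wrist',306,250,14,s)
d=(t-e)[:2];print(t,e,n,np.linalg.norm(d),np.degrees(np.arctan2(d[1],d[0])))
u=d/np.linalg.norm(d);h=t[:2]-120*u;print('handle',h, 'from end',e[:2]+62*u)
for p in((472,306),(507,268),(437,345)):print(onz('wrist',*p,56.5,s),onz('wrist',*p,50,s))
plan([*(e[:2]*.5+t[:2]*.5+(62-120)/2*u),20],down(np.degrees(np.arctan2(d[1],d[0]))-180))
E
```

```text
[ 589.14690272 -190.15568883   14.        ] [ 408.38873682 -221.80908284   16.        ] [ 504.92459252 -205.44939841   14.        ] 183.50872429451738 9.932616397934076
handle [ 470.94554749 -210.85447193] from end [ 469.45943702 -211.11471157]
[512.07564815 -69.9096474   56.5       ] [514.97280285 -66.49562216  50.        ]
[476.20210544 -53.44453475  56.5       ] [478.23794877 -49.63518784  50.        ]
[551.44104931 -87.3000532   56.5       ] [555.2833537  -84.30356559  50.        ]
tx 4.0 ty -13.6 tz 181.3 rx -0.000 ry 0.002 rz 0.009
```

>>> send_rows([
  {"tx":4,"ty":-14,"tz":45,"rx":0,"ry":0,"rz":0.009,"claw":1},
  {"tx":4,"ty":-14,"tz":90,"rx":0,"ry":0,"rz":0.009,"claw":0.2},
  {"tx":4,"ty":-14,"tz":130,"rx":0,"ry":0,"rz":0.009,"claw":0.0},
  {"tx":4,"ty":-14,"tz":160,"rx":0,"ry":0,"rz":0.009,"claw":0.0},
  {"tx":4,"ty":-14,"tz":175,"rx":0,"ry":0,"rz":0.009,"claw":0.0},
  {"tx":4,"ty":-14,"tz":181,"rx":0,"ry":0,"rz":0.009,"claw":0.0},
  {"tx":4,"ty":-14,"tz":181,"rx":0,"ry":0,"rz":0.009,"claw":0.0},
  {"tx":4,"ty":-14,"tz":181,"rx":0,"ry":0,"rz":0.009,"claw":0.0},
])

```text
t: 3.25
tool_pos: [470.8, -212.0, 20.6]
tool_rot: [-0.086, 0.996, -0.0, 0.001]
ft_force: [0.1, -0.5, 0.2]
opening: 42.8
finger_force: 0.0
```

```bash
python3 - <<'E'
from h import *
plan([470.2,-211,19.5],down(-170.1));print(sensors.state()['ft_force'])
E
```

```text
tx 0.4 ty 1.0 tz 1.1 rx -0.001 ry 0.002 rz -0.001
[ 0.10581375 -0.48637956  0.16204191]
```

>>> send_rows([
  {"tx":0,"ty":1,"tz":1,"rx":0,"ry":0,"rz":0,"claw":-1},
  {"tx":0,"ty":1,"tz":1,"rx":0,"ry":0,"rz":0,"claw":-1},
  {"tx":0,"ty":1,"tz":1,"rx":0,"ry":0,"rz":0,"claw":-1},
  {"tx":0,"ty":1,"tz":1,"rx":0,"ry":0,"rz":0,"claw":-1},
  {"tx":0,"ty":1,"tz":1,"rx":0,"ry":0,"rz":0,"claw":-1},
  {"tx":0,"ty":1,"tz":-30,"rx":0,"ry":0,"rz":0,"claw":-1},
  {"tx":0,"ty":1,"tz":-80,"rx":0,"ry":0,"rz":0,"claw":-1},
  {"tx":0,"ty":1,"tz":-120,"rx":0,"ry":0,"rz":0,"claw":-1},
], force=100)

```text
t: 4.05
tool_pos: [469.6, -211.3, 141.8]
tool_rot: [-0.085, 0.996, -0.0, 0.001]
ft_force: [0.9, 0.7, -1.2]
opening: 23.4
finger_force: 98.1
```

```bash
python3 - <<'E'
from h import *
# yaw -111.1, standing back 200 mm from notch line (tip 80mm away)
n=np.array([501.6,-63.0]);u=np.array([np.cos(np.radians(68.9)),np.sin(np.radians(68.9))])
plan([*(n-200*u),140],down(-111.1));print(n-200*u)
E
```

```text
tx 46.0 ty -31.0 tz 1.7 rx -0.001 ry 0.001 rz -1.032
[ 429.60063838 -249.59070697]
```

>>> send_rows([
  {"tx":46,"ty":-31,"tz":0,"rx":0,"ry":0,"rz":-1.032,"claw":-1},
  {"tx":46,"ty":-31,"tz":0,"rx":0,"ry":0,"rz":-1.032,"claw":-1},
  {"tx":46,"ty":-31,"tz":0,"rx":0,"ry":0,"rz":-1.032,"claw":-1},
  {"tx":46,"ty":-31,"tz":0,"rx":0,"ry":0,"rz":-1.032,"claw":-1},
  {"tx":46,"ty":-31,"tz":0,"rx":0,"ry":0,"rz":-1.032,"claw":-1},
  {"tx":46,"ty":-31,"tz":0,"rx":0,"ry":0,"rz":-1.032,"claw":-1},
  {"tx":46,"ty":-31,"tz":0,"rx":0,"ry":0,"rz":-1.032,"claw":-1},
  {"tx":46,"ty":-31,"tz":0,"rx":0,"ry":0,"rz":-1.032,"claw":-1},
])

```text
t: 4.85
tool_pos: [429.3, -249.5, 139.6]
tool_rot: [-0.566, 0.825, -0.0, 0.0]
ft_force: [0.8, -0.9, -1.4]
opening: 23.2
finger_force: 98.2
```

```bash
python3 - <<'E'
from h import *
im,s=cam('wrist');print(s['tool_pos'],R.from_quat(s['tool_rot']).as_matrix()[:,0]);save('w2',im)
im2,_=cam('side');c=cv2.resize(im2[170:330,200:400],None,fx=3.5,fy=3.5,interpolation=cv2.INTER_CUBIC);save('s2',c)
E
```

```text
[ 429.25303989 -249.46308336  139.64789744] [-3.60182563e-01 -9.32881793e-01 -2.84631052e-04]
```

View pics/w2.png

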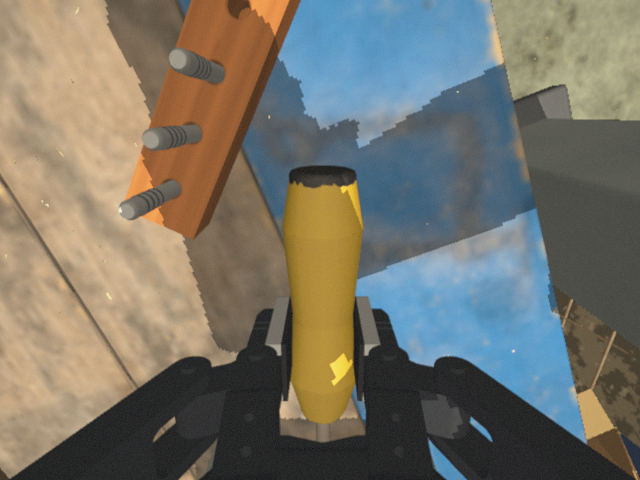

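View pics/s2.png

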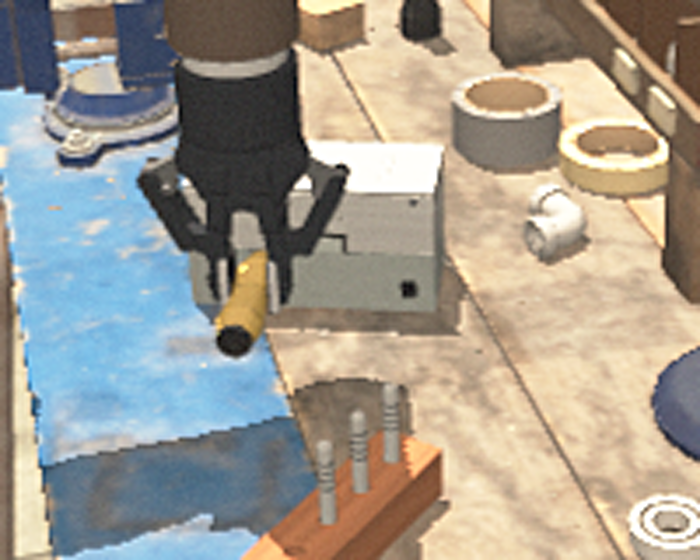

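The handle is gripped in line with the tool (column about 323 throughout). The lid is still shut. Next I'll check the predicted notch against the first side picture.

```bash
python3 - <<'E'
from h import *
n=np.array([501.6,-63.0,0]);y=np.array([-.933,.36,0]);x=np.array([.36,.933,0])
for a,z in((25,63),(-25,63),(25,50),(-25,50),(95,104),(-95,104),(95,0),(-95,0)):
    u=np.array(proj('side',n+a*y+[0,0,z])); print(a,z,u.round(1),((u-[240,190])*2.88).round(0))
u=np.array([278.2,236.2]),np.array([299.4,236.2])
print([onz('side',*k,63) for k in u])
E
```

```text
25 63 [278.3 236.9] [110. 135.]
-25 63 [297.  237.5] [164. 137.]
25 50 [278.6 241.1] [111. 147.]
-25 50 [297.2 241.8] [165. 149.]
95 104 [251.2 222.3] [32. 93.]
-95 104 [323.1 224.7] [239. 100.]
95 0 [254.4 256.2] [ 41. 191.]
-95 0 [323.7 258.9] [241. 198.]
[array([478.64562582, -50.19086934,  63.        ]), array([532.68161281, -66.72987182,  63.        ])]
```

```bash
python3 - <<'E'
from h import *
b=plan([446.4,-212.8,62],down(-111.1)); plan([468.7,-154.9,62],down(-111.1),base=b)
E
```

```text
tx -40.4 ty -2.6 tz 77.6 rx -0.000 ry 0.000 rz -0.003
tx -62.0 ty 0.0 tz 0.0 rx 0.000 ry 0.000 rz 0.000
```

>>> send_rows([
  {"tx":-20,"ty":-2.6,"tz":40,"rx":0,"ry":0,"rz":0,"claw":-1},
  {"tx":-40,"ty":-2.6,"tz":77.5,"rx":0,"ry":0,"rz":0,"claw":-1},
  {"tx":-40,"ty":-2.6,"tz":77.5,"rx":0,"ry":0,"rz":0,"claw":-1},
  {"tx":-40,"ty":-2.6,"tz":77.5,"rx":0,"ry":0,"rz":0,"claw":-1},
])

```text
t: 5.35
tool_pos: [446.4, -213.1, 61.8]
tool_rot: [-0.566, 0.825, 0.0, -0.001]
ft_force: [0.8, -0.1, 0.0]
opening: 22.9
finger_force: 98.4
```

```bash
python3 - <<'E'
from h import *
im2,s=cam('side');print(s['tool_pos']);c=cv2.resize(im2[190:280,220:350],None,fx=6,fy=6,interpolation=cv2.INTER_CUBIC);save('s3',c)
E
```

```text
[ 446.40271247 -213.12801609   61.7954983 ]
```

View pics/s3.png

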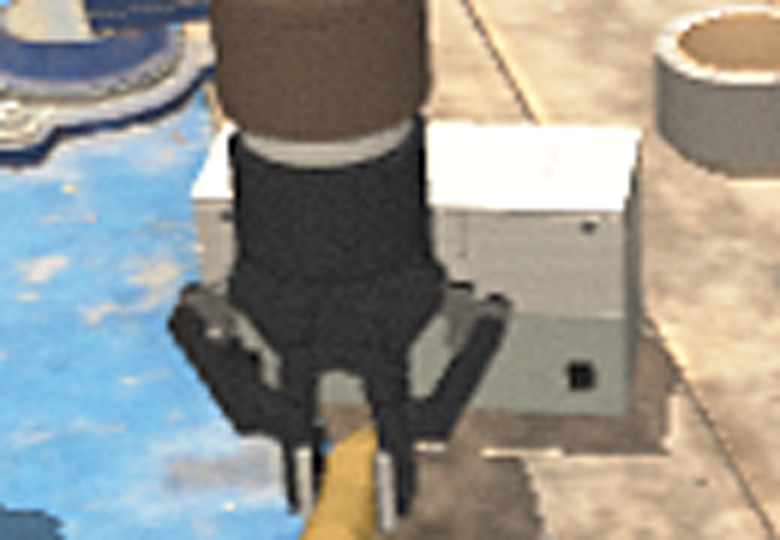

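The gripper hides the blade in this view. I'll feed in slowly and watch the force.

>>> send_rows([
  {"tx":-20,"ty":0,"tz":0,"rx":0,"ry":0,"rz":0,"claw":-1},
  {"tx":-34,"ty":0,"tz":0,"rx":0,"ry":0,"rz":0,"claw":-1},
  {"tx":-40,"ty":0,"tz":0,"rx":0,"ry":0,"rz":0,"claw":-1},
  {"tx":-45,"ty":0,"tz":0,"rx":0,"ry":0,"rz":0,"claw":-1},
  {"tx":-48,"ty":0,"tz":0,"rx":0,"ry":0,"rz":0,"claw":-1},
  {"tx":-48,"ty":0,"tz":0,"rx":0,"ry":0,"rz":0,"claw":-1},
])

```text
t: 6.0
tool_pos: [463.7, -168.3, 62.1]
tool_rot: [-0.566, 0.824, -0.0, 0.0]
ft_force: [-1.0, -1.1, -1.0]
opening: 23.3
finger_force: 98.4
```

>>> send_rows([
  {"tx":-14,"ty":0,"tz":0,"rx":0,"ry":0,"rz":0,"claw":-1},
  {"tx":-14,"ty":0,"tz":-8,"rx":0,"ry":0,"rz":0,"claw":-1},
  {"tx":-18,"ty":0,"tz":-18,"rx":0,"ry":0,"rz":0,"claw":-1},
  {"tx":-23,"ty":0,"tz":-28,"rx":0,"ry":0,"rz":0,"claw":-1},
  {"tx":-29,"ty":0,"tz":-38,"rx":0,"ry":0,"rz":0,"claw":-1},
  {"tx":-36,"ty":0,"tz":-46,"rx":0,"ry":0,"rz":0,"claw":-1},
  {"tx":-47,"ty":0,"tz":-54,"rx":0,"ry":0,"rz":0,"claw":-1},
  {"tx":-47,"ty":0,"tz":-54,"rx":0,"ry":0,"rz":0,"claw":-1},
])

```text
t: 6.8
tool_pos: [482.2, -123.4, 117.5]
tool_rot: [-0.567, 0.824, -0.001, 0.002]
ft_force: [0.5, -0.1, -1.9]
opening: 23.4
finger_force: 98.4
```

```bash
python3 - <<'E'
from h import *
im2,s=cam('side');print(s['tool_pos'],s['ft_force']);c=cv2.resize(im2[150:290,210:360],None,fx=4,fy=4,interpolation=cv2.INTER_CUBIC);save('s4',c)
E
```

```text
[ 482.22080676 -123.37817038  117.47550659] [ 0.46200537 -0.09423851 -1.8774925 ]
```

View pics/s4.png

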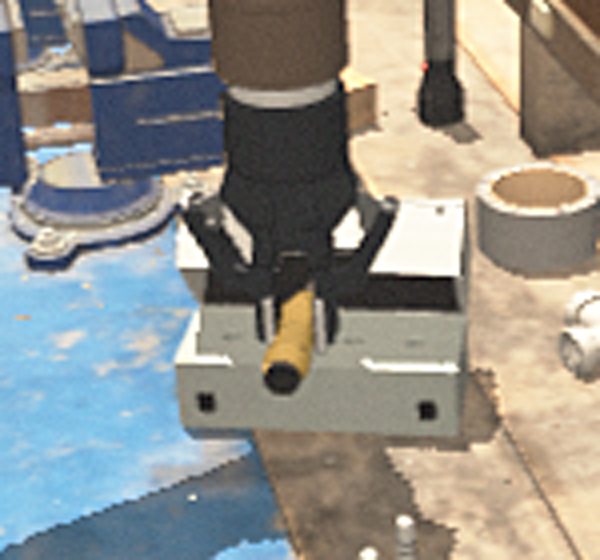

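The lid is up about 45° and the socket row is visible. Now I'll push it back with the tip against the inside of the roof.

>>> send_rows([
  {"tx":-15,"ty":0,"tz":1,"rx":0,"ry":0,"rz":0,"claw":-1},
  {"tx":-30,"ty":0,"tz":2,"rx":0,"ry":0,"rz":0,"claw":-1},
  {"tx":-43,"ty":0,"tz":4,"rx":0,"ry":0,"rz":0,"claw":-1},
  {"tx":-55,"ty":0,"tz":6,"rx":0,"ry":0,"rz":0,"claw":-1},
  {"tx":-66,"ty":0,"tz":8,"rx":0,"ry":0,"rz":0,"claw":-1},
  {"tx":-76,"ty":0,"tz":8,"rx":0,"ry":0,"rz":0,"claw":-1},
  {"tx":-84,"ty":0,"tz":8,"rx":0,"ry":0,"rz":0,"claw":-1},
  {"tx":-84,"ty":0,"tz":8,"rx":0,"ry":0,"rz":0,"claw":-1},
])

```text
t: 7.65
tool_pos: [509.3, -45.8, 106.4]
tool_rot: [-0.566, 0.824, 0.001, -0.002]
ft_force: [-0.6, -2.2, -1.3]
opening: 23.6
finger_force: 99.5
```

>>> send_rows([
  {"tx":-5,"ty":0,"tz":0,"rx":0,"ry":0,"rz":0,"claw":-1},
  {"tx":-5,"ty":0,"tz":0,"rx":0,"ry":0,"rz":0,"claw":-1},
  {"tx":25,"ty":0,"tz":0,"rx":0,"ry":0,"rz":0,"claw":-1},
  {"tx":65,"ty":0,"tz":0,"rx":0,"ry":0,"rz":0,"claw":-1},
  {"tx":105,"ty":0,"tz":0,"rx":0,"ry":0,"rz":0,"claw":-1},
  {"tx":145,"ty":0,"tz":0,"rx":0,"ry":0,"rz":0,"claw":-1},
  {"tx":165,"ty":0,"tz":0,"rx":0,"ry":0,"rz":0,"claw":-1},
  {"tx":165,"ty":0,"tz":0,"rx":0,"ry":0,"rz":0,"claw":-1},
])

```text
t: 8.45
tool_pos: [451.8, -201.8, 108.8]
tool_rot: [-0.564, 0.826, -0.001, 0.002]
ft_force: [1.0, 0.2, -0.8]
opening: 23.5
finger_force: 99.5
```

```bash
python3 - <<'E'
from h import *
s=sensors.state();print(s['tool_pos'])
plan([470.2,-211,80],down(-170.1));plan([470.2,-211,20],down(-170.1))
im,_=cam('top');save('t5',cv2.resize(im[200:340,230:470],None,fx=3.3,fy=3.3,interpolation=cv2.INTER_CUBIC))
E
```

```text
[ 451.83363619 -201.81766329  108.76853539]
tx 1.9 ty -20.3 tz 28.8 rx -0.003 ry 0.003 rz 1.026
tx 2.0 ty -20.1 tz 88.8 rx -0.003 ry 0.003 rz 1.026
```

View pics/t5.png

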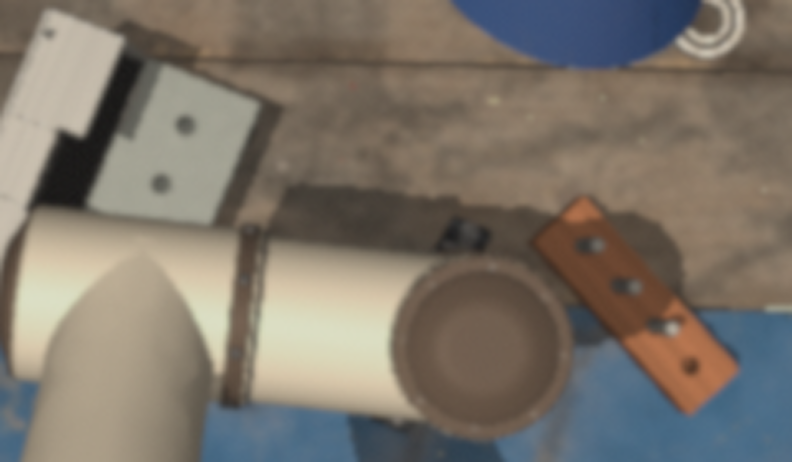

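The lid is wide open, and two sockets show at crop positions (185,125) and (161,183). Next I'll lay the screwdriver down.

>>> send_rows([
  {"tx":2,"ty":-20,"tz":20,"rx":0,"ry":0,"rz":1.026,"claw":-1},
  {"tx":2,"ty":-20,"tz":28,"rx":0,"ry":0,"rz":1.026,"claw":-1},
  {"tx":2,"ty":-20,"tz":28,"rx":0,"ry":0,"rz":1.026,"claw":-1},
  {"tx":2,"ty":-20,"tz":28,"rx":0,"ry":0,"rz":1.026,"claw":-1},
  {"tx":2,"ty":-20,"tz":28,"rx":0,"ry":0,"rz":1.026,"claw":-1},
  {"tx":2,"ty":-20,"tz":28,"rx":0,"ry":0,"rz":1.026,"claw":-1},
  {"tx":2,"ty":-20,"tz":28,"rx":0,"ry":0,"rz":1.026,"claw":-1},
  {"tx":2,"ty":-20,"tz":28,"rx":0,"ry":0,"rz":1.026,"claw":-1},
])

```text
t: 9.3
tool_pos: [470.9, -208.1, 80.4]
tool_rot: [-0.089, 0.996, -0.0, 0.001]
ft_force: [-0.3, 0.4, -0.6]
opening: 23.3
finger_force: 99.6
```

```bash
python3 - <<'E'
from h import *
s=sensors.state();print(s['tool_pos'])
plan([470.2,-211,20],down(-170.1))
E
```

```text
[ 470.85012238 -208.11043613   80.39322892]
tx 1.3 ty -2.7 tz 60.4 rx -0.001 ry 0.002 rz 0.006
```

>>> send_rows([
  {"tx":1,"ty":-2,"tz":25,"rx":0,"ry":0,"rz":0,"claw":-1},
  {"tx":1,"ty":-2,"tz":45,"rx":0,"ry":0,"rz":0,"claw":-1},
  {"tx":1,"ty":-2,"tz":55,"rx":0,"ry":0,"rz":0,"claw":-1},
  {"tx":1,"ty":-2,"tz":60,"rx":0,"ry":0,"rz":0,"claw":-1},
  {"tx":1,"ty":-2,"tz":60,"rx":0,"ry":0,"rz":0,"claw":-1},
  {"tx":1,"ty":-2,"tz":60,"rx":0,"ry":0,"rz":0,"claw":-1},
])

```text
t: 9.9
tool_pos: [469.2, -211.0, 21.1]
tool_rot: [-0.089, 0.996, -0.0, 0.001]
ft_force: [-2.1, 1.1, 5.4]
opening: 23.4
finger_force: 100.4
```

>>> send_rows([
  {"tx":0,"ty":0,"tz":0,"rx":0,"ry":0,"rz":0,"claw":-0.2},
  {"tx":0,"ty":0,"tz":0,"rx":0,"ry":0,"rz":0,"claw":0.2},
  {"tx":0,"ty":0,"tz":0,"rx":0,"ry":0,"rz":0,"claw":0.2},
  {"tx":0,"ty":0,"tz":0,"rx":0,"ry":0,"rz":0,"claw":0.2},
  {"tx":0,"ty":0,"tz":-30,"rx":0,"ry":0,"rz":0,"claw":0.2},
  {"tx":0,"ty":0,"tz":-80,"rx":0,"ry":0,"rz":0,"claw":0.2},
  {"tx":0,"ty":0,"tz":-130,"rx":0,"ry":0,"rz":0,"claw":0.2},
  {"tx":0,"ty":0,"tz":-180,"rx":0,"ry":0,"rz":0,"claw":0.2},
])

```text
t: 10.7
tool_pos: [468.2, -211.3, 201.7]
tool_rot: [-0.088, 0.996, 0.0, -0.0]
ft_force: [0.2, -0.2, -0.2]
opening: 51.1
finger_force: 0.0
```

```bash
python3 - <<'E'
from h import *
# look at punches: rack row direction
im=cv2.imread('pics/top0.png')
for p in((592,244),(634,285),(672,327)): print('punch tops',onz('top',230+p[0]/3.3,200+p[1]/3.3,91))
print('empty',onz('top',230+691/3.3,200+366/3.3,36))
for p in((185,125),(161,183)): print('hole',onz('top',230+p[0]/3.3,200+p[1]/3.3,50))
s=sensors.state();print(s['tool_pos'])
u=np.array([501.8-389.5,-281.2+387.4]);print('row angle',np.degrees(np.arctan2(u[1],u[0])))
E
```

```text
punch tops [ 500.25947617 -313.88034526   91.        ]
punch tops [ 474.54998577 -341.28072148   91.        ]
punch tops [ 448.18671641 -366.0671926    91.        ]
empty [ 420.48719824 -391.29822675   36.        ]
hole [573.59681285 -49.14616013  50.        ]
hole [534.75657016 -34.24431969  50.        ]
[ 468.24577456 -211.29658327  201.73976058]
row angle 43.400853560558794
```

```bash
python3 - <<'E'
from h import *
plan([455,-360,200],down(-136.6))
E
```

```text
tx 39.2 ty -144.1 tz 1.7 rx 0.000 ry -0.000 rz -0.581
```

>>> send_rows([
  {"tx":39,"ty":-144,"tz":2,"rx":0,"ry":0,"rz":-0.581,"claw":0.2},
  {"tx":39,"ty":-144,"tz":2,"rx":0,"ry":0,"rz":-0.581,"claw":0.2},
  {"tx":39,"ty":-144,"tz":2,"rx":0,"ry":0,"rz":-0.581,"claw":0.2},
  {"tx":39,"ty":-144,"tz":2,"rx":0,"ry":0,"rz":-0.581,"claw":0.2},
  {"tx":39,"ty":-144,"tz":2,"rx":0,"ry":0,"rz":-0.581,"claw":0.2},
  {"tx":39,"ty":-144,"tz":2,"rx":0,"ry":0,"rz":-0.581,"claw":0.2},
  {"tx":39,"ty":-144,"tz":2,"rx":0,"ry":0,"rz":-0.581,"claw":0.2},
])

```text
t: 11.4
tool_pos: [455.6, -359.1, 197.8]
tool_rot: [-0.37, 0.929, 0.0, -0.0]
ft_force: [0.1, 0.5, -0.4]
opening: 51.1
finger_force: 0.0
```

```bash
python3 - <<'E'
from h import *
im,s=cam('wrist');print(s['tool_pos'],np.degrees(np.arctan2(*R.from_quat(s['tool_rot']).as_matrix()[[1,0],0])));save('w6',im)
for q in((501.3,-315),(475.2,-339.7),(449,-364.5)):print(proj('wrist',[*q,91],s),proj('wrist',[*q,36],s))
E
```

```text
[ 455.62024297 -359.0600723   197.82986698] -136.6241885368378
(np.float64(322.8759948609372), np.float64(333.0335833765706)) (np.float64(322.6961755952248), np.float64(297.04165430550194))
(np.float64(322.84923288060276), np.float64(285.7987203404462)) (np.float64(322.6673859736905), np.float64(256.5147400944388))
(np.float64(322.81375390623487), np.float64(233.99966976147113)) (np.float64(322.6312351634451), np.float64(212.73424755069226))
```

View pics/w6.png

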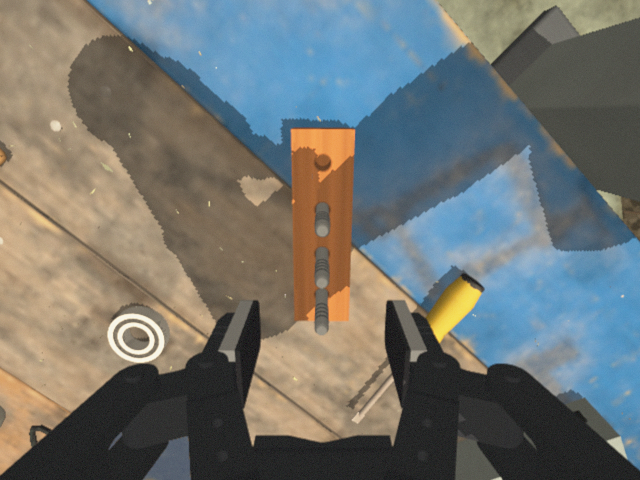

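The punches sit in column 322, as predicted, with tops at rows of about 228, 279 and 325. The screwdriver lies flat. I'll pick the nearest punch.

>>> send_rows([
  {"tx":10,"ty":0.6,"tz":45,"rx":0,"ry":0,"rz":0,"claw":0.2},
  {"tx":10,"ty":0.6,"tz":90,"rx":0,"ry":0,"rz":0,"claw":0.2},
  {"tx":10,"ty":0.6,"tz":120,"rx":0,"ry":0,"rz":0,"claw":0.2},
  {"tx":10,"ty":0.6,"tz":127,"rx":0,"ry":0,"rz":0,"claw":0.2},
  {"tx":10,"ty":0.6,"tz":127,"rx":0,"ry":0,"rz":0,"claw":-0.2},
  {"tx":10,"ty":0.6,"tz":127,"rx":0,"ry":0,"rz":0,"claw":-1},
  {"tx":10,"ty":0.6,"tz":127,"rx":0,"ry":0,"rz":0,"claw":-1},
  {"tx":10,"ty":0.6,"tz":127,"rx":0,"ry":0,"rz":0,"claw":-1},
], force=60)

```text
t: 12.25
tool_pos: [449.3, -366.9, 73.1]
tool_rot: [-0.37, 0.929, -0.002, 0.001]
ft_force: [0.5, 1.8, 4.2]
opening: 7.8
finger_force: 58.6
```

>>> send_rows([
  {"tx":0,"ty":0,"tz":0,"rx":0,"ry":0,"rz":0,"claw":-1},
  {"tx":0,"ty":0,"tz":0,"rx":0,"ry":0,"rz":0,"claw":-1},
  {"tx":0,"ty":0,"tz":-20,"rx":0,"ry":0,"rz":0,"claw":-1},
  {"tx":0,"ty":0,"tz":-50,"rx":0,"ry":0,"rz":0,"claw":-1},
  {"tx":0,"ty":0,"tz":-85,"rx":0,"ry":0,"rz":0,"claw":-1},
  {"tx":0,"ty":0,"tz":-85,"rx":0,"ry":0,"rz":0,"claw":-1},
])

```text
t: 12.85
tool_pos: [450.6, -368.1, 161.7]
tool_rot: [-0.37, 0.929, -0.005, 0.003]
ft_force: [0.5, 0.1, 0.4]
opening: 8.5
finger_force: 58.8
```

```bash
python3 - <<'E'
from h import *
im,s=cam('wrist');print(s['tool_pos']);save('w7',im)
print(proj('wrist',s['tool_pos']+[0,0,20.0],s),proj('wrist',s['tool_pos']+[0,0,-65.],s))
b=plan([500,-210,156],down(-124),s); plan([456.4,-4.2,156],down(-111.1),base=b)
E
```

```text
[ 450.63119337 -368.09177637  161.72371816]
(np.float64(321.29956259825036), np.float64(374.0738405758898)) (np.float64(323.3104954660366), np.float64(271.9505097597608))
tx -144.6 ty 80.8 tz 5.3 rx -0.011 ry 0.002 rz -0.219
tx -146.2 ty 151.2 tz 0.0 rx 0.000 ry 0.000 rz -0.225
```

View pics/w7.png

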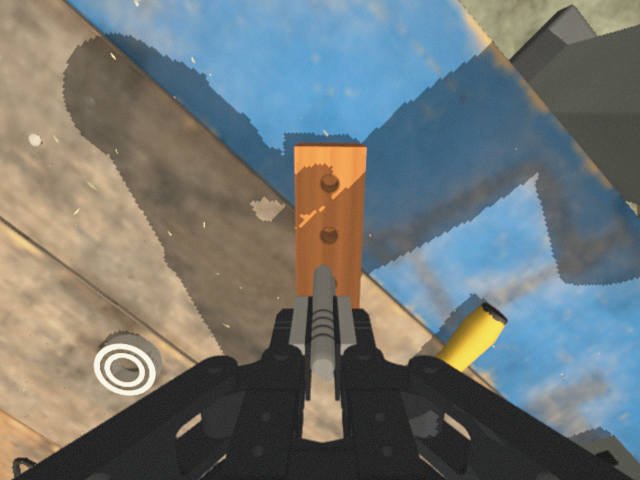

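The punch is held straight: bottom at about (322,269), top at (322,368). Now I'll carry it to the case's near socket.

```bash
python3 - <<'E'
from h import *
plan([456.4,-10,165],down(-111.1))
E
```

```text
tx -250.6 ty 254.4 tz -6.9 rx -0.007 ry 0.001 rz -0.445
```

>>> send_rows([
  {"tx":0,"ty":0,"tz":-7,"rx":0,"ry":0,"rz":0,"claw":-1},
  {"tx":-250,"ty":254,"tz":-7,"rx":-0.007,"ry":0,"rz":-0.445,"claw":-1},
  {"tx":-250,"ty":254,"tz":-7,"rx":-0.007,"ry":0,"rz":-0.445,"claw":-1},
  {"tx":-250,"ty":254,"tz":-7,"rx":-0.007,"ry":0,"rz":-0.445,"claw":-1},
  {"tx":-250,"ty":254,"tz":-7,"rx":-0.007,"ry":0,"rz":-0.445,"claw":-1},
  {"tx":-250,"ty":254,"tz":-7,"rx":-0.007,"ry":0,"rz":-0.445,"claw":-1},
  {"tx":-250,"ty":254,"tz":-7,"rx":-0.007,"ry":0,"rz":-0.445,"claw":-1},
  {"tx":-250,"ty":254,"tz":-7,"rx":-0.007,"ry":0,"rz":-0.445,"claw":-1},
])

```text
t: 13.7
tool_pos: [453.8, -14.7, 162.4]
tool_rot: [-0.566, 0.825, 0.003, -0.002]
ft_force: [1.3, 1.1, -0.7]
opening: 8.3
finger_force: 58.8
```

```bash
python3 - <<'E'
from h import *
plan([456.4-9,-4.2-23,150],down(-111.1))
E
```

```text
tx 14.0 ty 1.4 tz 12.4 rx 0.008 ry 0.001 rz 0.000
```

```bash
python3 - <<'E'
from h import *
im,s=cam('wrist')
print(proj('wrist',[456.4,-4.2,50],s),proj('wrist',[495.6,-19.2,50],s))
g=np.array(s['tool_pos']);
save('w8',cv2.resize(im[120:420,160:560],None,fx=2,fy=2,interpolation=cv2.INTER_CUBIC))
E
```

```text
(np.float64(322.0306205926677), np.float64(258.7890000390381)) (np.float64(258.8183185107268), np.float64(259.15986703809045))
```

View pics/w8.png

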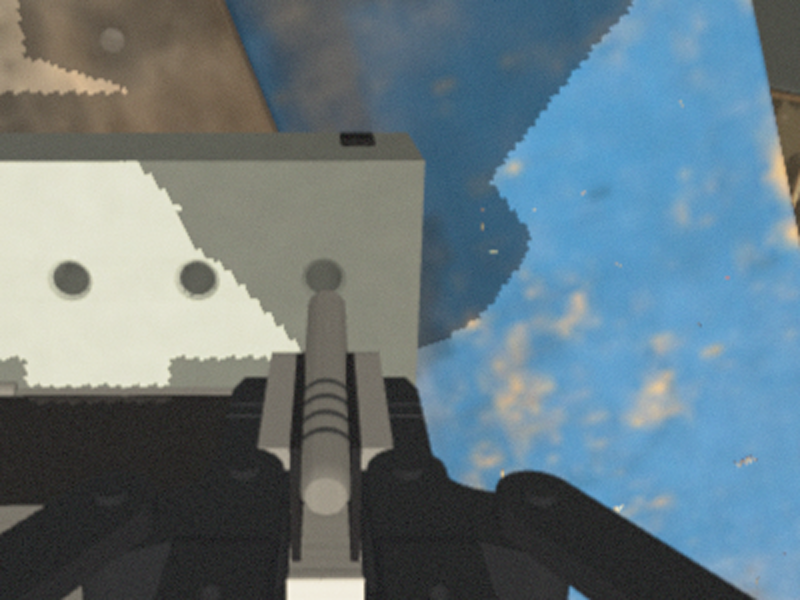

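Sockets are at (321.5,258) and (259,259), matching the prediction to a pixel. The punch tip is at about (323,269), centred within 1 mm. Next I'll align and insert.

```bash
python3 - <<'E'
from h import *
plan([456.8,-3.3,130],down(-111.1))
E
```

```text
tx -6.1 ty 0.2 tz 32.7 rx 0.006 ry 0.003 rz 0.007
```

>>> send_rows([
  {"tx":-6,"ty":0.2,"tz":20,"rx":0.006,"ry":0.003,"rz":0.007,"claw":-1},
  {"tx":-6,"ty":0.2,"tz":33,"rx":0.006,"ry":0.003,"rz":0.007,"claw":-1},
  {"tx":-6,"ty":0.2,"tz":33,"rx":0.006,"ry":0.003,"rz":0.007,"claw":-1},
  {"tx":-6,"ty":0.2,"tz":33,"rx":0.006,"ry":0.003,"rz":0.007,"claw":-1},
  {"tx":-6,"ty":0.2,"tz":33,"rx":0.006,"ry":0.003,"rz":0.007,"claw":-1},
])

```text
t: 14.25
tool_pos: [457.0, -10.9, 130.4]
tool_rot: [-0.563, 0.827, -0.0, -0.0]
ft_force: [-0.6, -0.3, -0.7]
opening: 8.3
finger_force: 58.8
```

```bash
python3 - <<'E'
from h import *
plan([456.8,-3.3,110],down(-111.1))
E
```

```text
tx -7.0 ty 3.0 tz 20.4 rx 0.000 ry -0.001 rz -0.007
```

```bash
python3 - <<'E'
from h import *
for i in range(3):
    s=sensors.state();print(s['t'],s['tool_pos'],np.degrees(np.arctan2(*R.from_quat(s['tool_rot']).as_matrix()[[1,0],0])),s['qvel'].round(3))
    im,_=cam('wrist')
save('w9',im[120:420,160:560])
plan([456.8,-3.3,110],down(-111.1))
print(proj('wrist',[456.4,-4.2,50],s),proj('wrist',s['tool_pos']-[0,0,67],s))
E
```

```text
14.25 [456.97831255 -10.9156338  130.39438267] -111.51574295829538 [-0.    -0.009  0.    -0.003  0.002 -0.   ]
14.3 [456.98854804 -10.93230602 130.49889383] -111.5280361942253 [-0.    -0.004 -0.001 -0.002  0.003 -0.001]
14.35 [456.96418567 -10.89246224 130.52101514] -111.52487672687629 [ 0.    -0.002 -0.002  0.    -0.     0.   ]
tx -7.0 ty 2.9 tz 20.5 rx -0.000 ry -0.001 rz -0.007
(np.float64(326.41338652602025), np.float64(271.17794942438337)) (np.float64(321.23482175341314), np.float64(270.63985634090085))
```

View pics/w9.png

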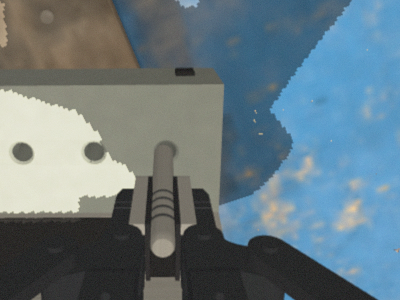

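The tip (324,267) is a few mm short of the socket (327,270). I'll shift it, then enter part way and check.

>>> send_rows([
  {"tx":-7.5,"ty":2.1,"tz":0,"rx":0,"ry":0,"rz":0,"claw":-1},
  {"tx":-7.5,"ty":2.1,"tz":0,"rx":0,"ry":0,"rz":0,"claw":-1},
  {"tx":-7.5,"ty":2.1,"tz":8,"rx":0,"ry":0,"rz":0,"claw":-1},
  {"tx":-7.5,"ty":2.1,"tz":15,"rx":0,"ry":0,"rz":0,"claw":-1},
  {"tx":-7.5,"ty":2.1,"tz":20,"rx":0,"ry":0,"rz":0,"claw":-1},
  {"tx":-7.5,"ty":2.1,"tz":25,"rx":0,"ry":0,"rz":0,"claw":-1},
  {"tx":-7.5,"ty":2.1,"tz":25,"rx":0,"ry":0,"rz":0,"claw":-1},
])

```text
t: 15.1
tool_pos: [457.2, -3.1, 104.1]
tool_rot: [-0.563, 0.827, -0.0, -0.001]
ft_force: [-0.2, -0.4, -0.0]
opening: 8.0
finger_force: 58.8
```

>>> send_rows([
  {"tx":0,"ty":0,"tz":10,"rx":0,"ry":0,"rz":0,"claw":-1},
  {"tx":0,"ty":0,"tz":20,"rx":0,"ry":0,"rz":0,"claw":-1},
  {"tx":0,"ty":0,"tz":26,"rx":0,"ry":0,"rz":0,"claw":-1},
  {"tx":0,"ty":0,"tz":30,"rx":0,"ry":0,"rz":0,"claw":-1},
  {"tx":0,"ty":0,"tz":30,"rx":0,"ry":0,"rz":0,"claw":-1},
])

```text
t: 15.6
tool_pos: [457.4, -3.0, 75.1]
tool_rot: [-0.563, 0.826, -0.0, -0.001]
ft_force: [-1.6, -1.4, 4.8]
opening: 8.5
finger_force: 59.4
```

>>> send_rows([
  {"tx":0,"ty":0,"tz":2,"rx":0,"ry":0,"rz":0,"claw":-1},
  {"tx":0,"ty":0,"tz":2,"rx":0,"ry":0,"rz":0,"claw":-1},
  {"tx":0,"ty":0,"tz":0,"rx":0,"ry":0,"rz":0,"claw":-0.4},
  {"tx":0,"ty":0,"tz":0,"rx":0,"ry":0,"rz":0,"claw":-0.4},
  {"tx":0,"ty":0,"tz":0,"rx":0,"ry":0,"rz":0,"claw":-0.4},
  {"tx":0,"ty":0,"tz":-40,"rx":0,"ry":0,"rz":0,"claw":-0.4},
  {"tx":0,"ty":0,"tz":-80,"rx":0,"ry":0,"rz":0,"claw":-0.4},
  {"tx":0,"ty":0,"tz":-95,"rx":0,"ry":0,"rz":0,"claw":-0.4},
])

```text
t: 16.4
tool_pos: [459.2, -2.5, 173.1]
tool_rot: [-0.563, 0.826, -0.001, 0.002]
ft_force: [-0.1, -0.1, -0.4]
opening: 25.2
finger_force: 0.0
```

```bash
python3 - <<'E'
from h import *
s=sensors.state();print(s['tool_pos'],np.degrees(np.arctan2(*R.from_quat(s['tool_rot']).as_matrix()[[1,0],0])))
# next punch: rack 2nd, shifted -2 along row
plan([474.3,-341.5,175],down(-136.6));plan([474.3,-341.5,175],down(-136.6),base=(np.array([457.5,-3.1,170]),down(-111.3)))
im,_=cam('side');save('s10',cv2.resize(im[190:290,230:350],None,fx=4,fy=4,interpolation=cv2.INTER_CUBIC))
E
```

```text
[459.15799285  -2.45585245 173.09629238] -111.44256352357402
tx 310.0 ty -138.0 tz -1.8 rx -0.004 ry 0.002 rz 0.439
tx 309.2 ty -138.6 tz -5.0 rx 0.000 ry 0.000 rz 0.442
```

View pics/s10.png

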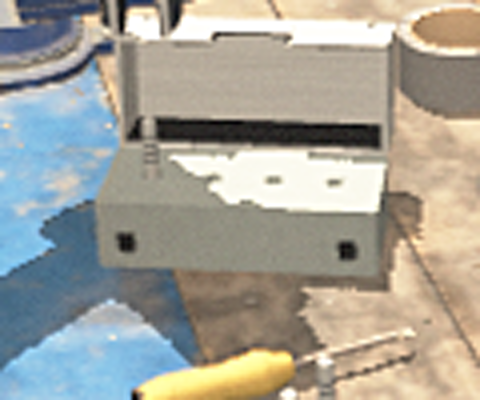

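That makes the picture viewing done: the punch is seated at the left end and the screwdriver lies flat. From here I'll work by numbers only. Next is punch 2.

>>> send_rows([
  {"tx":310,"ty":-138,"tz":-2,"rx":0,"ry":0,"rz":0.44,"claw":-0.1},
  {"tx":310,"ty":-138,"tz":-2,"rx":0,"ry":0,"rz":0.44,"claw":-0.1},
  {"tx":310,"ty":-138,"tz":-2,"rx":0,"ry":0,"rz":0.44,"claw":-0.1},
  {"tx":310,"ty":-138,"tz":-2,"rx":0,"ry":0,"rz":0.44,"claw":-0.1},
  {"tx":310,"ty":-138,"tz":-2,"rx":0,"ry":0,"rz":0.44,"claw":-0.1},
  {"tx":310,"ty":-138,"tz":-2,"rx":0,"ry":0,"rz":0.44,"claw":-0.1},
  {"tx":310,"ty":-138,"tz":-2,"rx":0,"ry":0,"rz":0.44,"claw":-0.1},
  {"tx":310,"ty":-138,"tz":-2,"rx":0,"ry":0,"rz":0.44,"claw":-0.1},
])

```text
t: 17.25
tool_pos: [471.7, -345.9, 170.3]
tool_rot: [-0.366, 0.93, 0.0, -0.002]
ft_force: [0.5, 0.1, -0.9]
opening: 38.6
finger_force: 0.0
```

>>> send_rows([
  {"tx":0,"ty":0,"tz":0,"rx":0,"ry":0,"rz":0,"claw":-0.1},
  {"tx":0,"ty":0,"tz":0,"rx":0,"ry":0,"rz":0,"claw":-0.1},
  {"tx":0,"ty":0,"tz":0,"rx":0,"ry":0,"rz":0,"claw":-0.1},
])

```text
t: 17.55
tool_pos: [472.3, -340.7, 172.1]
tool_rot: [-0.37, 0.929, 0.0, -0.001]
ft_force: [0.8, -0.3, -0.1]
opening: 38.6
finger_force: 0.0
```

```bash
python3 - <<'E'
from h import *
im,s=cam('wrist');print(s['tool_pos'],s['qvel'].round(3))
plan([474.1,-342.9,71],down(-136.6))
# bright steel punch blobs in the rack column: grey pixels over orange rack
hsv=cv2.cvtColor(im,cv2.COLOR_RGB2HSV)
m=cv2.inRange(hsv,(0,0,60),(179,60,255))
pt=proj('wrist',[474.1,-342.9,91],s);pb=proj('wrist',[474.1,-342.9,36],s);print(pt,pb)
u0=int(pt[0])
for r in range(int(pb[1])-20,int(pt[1])+25,4):
    row=np.where(m[r,u0-25:u0+26])[0]+u0-25; print(r,(row.min(),row.max(),len(row)) if len(row) else None)
E
```

```text
[ 472.27082667 -340.66574893  172.05726567] [ 0.005 -0.005  0.006  0.002 -0.003 -0.001]
tx 0.1 ty -2.8 tz 101.3 rx 0.000 ry -0.002 rz 0.000
(np.float64(316.8772568430536), np.float64(261.2976246064476)) (np.float64(317.7861725977748), np.float64(233.27684980821005))
213 None
217 None
221 None
225 None
229 (np.int64(313), np.int64(324), 12)
233 (np.int64(313), np.int64(325), 13)
237 (np.int64(312), np.int64(325), 14)
241 (np.int64(312), np.int64(325), 14)
245 (np.int64(311), np.int64(325), 15)
249 (np.int64(311), np.int64(326), 16)
253 (np.int64(311), np.int64(326), 16)
257 (np.int64(311), np.int64(325), 15)
261 (np.int64(311), np.int64(325), 15)
265 (np.int64(312), np.int64(324), 13)
269 None
273 None
277 (np.int64(313), np.int64(324), 12)
281 (np.int64(313), np.int64(324), 12)
285 (np.int64(313), np.int64(324), 12)
```

>>> send_rows([
  {"tx":0,"ty":-2,"tz":40,"rx":0,"ry":0,"rz":0,"claw":-0.1},
  {"tx":0,"ty":-2,"tz":75,"rx":0,"ry":0,"rz":0,"claw":-0.1},
  {"tx":0,"ty":-2,"tz":95,"rx":0,"ry":0,"rz":0,"claw":-0.1},
  {"tx":0,"ty":-2,"tz":101,"rx":0,"ry":0,"rz":0,"claw":-0.1},
  {"tx":0,"ty":-2,"tz":101,"rx":0,"ry":0,"rz":0,"claw":-0.1},
  {"tx":0,"ty":-2,"tz":101,"rx":0,"ry":0,"rz":0,"claw":-1},
  {"tx":0,"ty":-2,"tz":101,"rx":0,"ry":0,"rz":0,"claw":-1},
  {"tx":0,"ty":-2,"tz":101,"rx":0,"ry":0,"rz":0,"claw":-1},
], force=60)

```text
t: 18.4
tool_pos: [474.4, -343.7, 73.0]
tool_rot: [-0.369, 0.929, -0.001, 0.0]
ft_force: [0.4, 1.6, 2.8]
opening: 8.1
finger_force: 58.6
```

>>> send_rows([
  {"tx":0,"ty":0,"tz":0,"rx":0,"ry":0,"rz":0,"claw":-1},
  {"tx":0,"ty":0,"tz":0,"rx":0,"ry":0,"rz":0,"claw":-1},
])

```text
t: 18.6
tool_pos: [474.5, -343.7, 72.9]
tool_rot: [-0.369, 0.929, -0.001, 0.0]
ft_force: [-0.1, 2.6, 6.3]
opening: 8.2
finger_force: 58.9
```

>>> send_rows([
  {"tx":0,"ty":0,"tz":-20,"rx":0,"ry":0,"rz":0,"claw":-1},
  {"tx":0,"ty":0,"tz":-60,"rx":0,"ry":0,"rz":0,"claw":-1},
  {"tx":0,"ty":0,"tz":-95,"rx":0,"ry":0,"rz":0,"claw":-1},
  {"tx":0,"ty":0,"tz":-95,"rx":0,"ry":0,"rz":0,"claw":-1},
])

```text
t: 19.0
tool_pos: [476.5, -344.9, 172.1]
tool_rot: [-0.369, 0.929, -0.005, 0.003]
ft_force: [-0.1, 0.1, 0.5]
opening: 8.5
finger_force: 58.9
```

```bash
python3 - <<'E'
from h import *
s=sensors.state();print(s['tool_pos'],s['qvel'].round(3))
plan([496.5,-17,165],down(-111.1))
E
```

```text
[ 476.4831264  -344.90623968  172.1223486 ] [ 0.     0.049 -0.08  -0.043  0.044  0.001]
tx -239.7 ty 224.7 tz 5.1 rx -0.011 ry -0.000 rz -0.446
```

>>> send_rows([
  {"tx":-240,"ty":225,"tz":2,"rx":-0.011,"ry":0,"rz":-0.446,"claw":-1},
  {"tx":-240,"ty":225,"tz":2,"rx":-0.011,"ry":0,"rz":-0.446,"claw":-1},
  {"tx":-240,"ty":225,"tz":2,"rx":-0.011,"ry":0,"rz":-0.446,"claw":-1},
  {"tx":-240,"ty":225,"tz":2,"rx":-0.011,"ry":0,"rz":-0.446,"claw":-1},
  {"tx":-240,"ty":225,"tz":2,"rx":-0.011,"ry":0,"rz":-0.446,"claw":-1},
  {"tx":-240,"ty":225,"tz":2,"rx":-0.011,"ry":0,"rz":-0.446,"claw":-1},
  {"tx":-240,"ty":225,"tz":2,"rx":-0.011,"ry":0,"rz":-0.446,"claw":-1},
  {"tx":-240,"ty":225,"tz":2,"rx":-0.011,"ry":0,"rz":-0.446,"claw":-1},
])

```text
t: 19.8
tool_pos: [494.0, -12.0, 163.6]
tool_rot: [-0.567, 0.823, 0.005, -0.003]
ft_force: [-0.0, -0.7, -1.2]
opening: 8.1
finger_force: 58.9
```

>>> send_rows([
  {"tx":0,"ty":0,"tz":0,"rx":0,"ry":0,"rz":0,"claw":-1},
  {"tx":0,"ty":0,"tz":0,"rx":0,"ry":0,"rz":0,"claw":-1},
  {"tx":0,"ty":0,"tz":0,"rx":0,"ry":0,"rz":0,"claw":-1},
  {"tx":0,"ty":0,"tz":0,"rx":0,"ry":0,"rz":0,"claw":-1},
])

```text
t: 20.2
tool_pos: [493.9, -15.9, 163.8]
tool_rot: [-0.565, 0.825, 0.005, -0.003]
ft_force: [-0.9, -0.5, -0.0]
opening: 8.0
finger_force: 58.9
```

```bash
python3 - <<'E'
from h import *
s=sensors.state();print(s['tool_pos'],s['qvel'].round(3))
plan([496.9,-18.1,127],down(-111.1))
E
```

```text
[493.85695047 -15.9424166  163.76477311] [ 0.003 -0.001  0.003 -0.001  0.001  0.001]
tx 0.9 ty -4.0 tz 36.7 rx 0.012 ry 0.001 rz -0.003
```

```bash
python3 - <<'E'
from h import *
plan([495.9,-19.3,127],down(-111.1))
E
```

```text
tx 2.4 ty -3.5 tz 36.7 rx 0.012 ry 0.001 rz -0.003
```

>>> send_rows([
  {"tx":2.4,"ty":-3.5,"tz":20,"rx":0.012,"ry":0,"rz":-0.003,"claw":-1},
  {"tx":2.4,"ty":-3.5,"tz":36,"rx":0.012,"ry":0,"rz":-0.003,"claw":-1},
  {"tx":2.4,"ty":-3.5,"tz":36,"rx":0.012,"ry":0,"rz":-0.003,"claw":-1},
  {"tx":2.4,"ty":-3.5,"tz":36,"rx":0.012,"ry":0,"rz":-0.003,"claw":-1},
  {"tx":2.4,"ty":-3.5,"tz":36,"rx":0.012,"ry":0,"rz":-0.003,"claw":-1},
])

```text
t: 20.7
tool_pos: [496.7, -18.4, 128.7]
tool_rot: [-0.567, 0.824, -0.0, 0.001]
ft_force: [0.2, 0.4, -0.4]
opening: 8.0
finger_force: 58.9
```

```bash
python3 - <<'E'
from h import *
im,s=cam('wrist');print(s['tool_pos']);plan([495.9,-19.3,105],down(-111.1))
g=cv2.cvtColor(im,cv2.COLOR_RGB2GRAY)
pt=proj('wrist',s['tool_pos']-[0,0,67],s);ph=proj('wrist',[495.6,-19.2,50],s);print(pt,ph)
u,v=int(ph[0]),int(ph[1])
print(cv2.resize(g[v-24:v+20,u-22:u+22],(22,22),interpolation=cv2.INTER_AREA))
E
```

```text
[496.74492108 -18.39228473 128.74863834]
tx 1.3 ty 0.5 tz 23.8 rx -0.002 ry 0.002 rz 0.002
(np.float64(321.4669796500158), np.float64(270.3324001719016)) (np.float64(322.9012532935086), np.float64(260.4361909669342))
[[140 141 140 140 140 140 140 140 138 138 138 138 138 136 138 138 138 140
  137 142 139 140]
 [141 141 142 141 141 139 139 139 138 139 137 137 139 140 138 139 138 139
  140 140 140 140]
 [139 139 139 141 139 140 139 139 139 139 136 137 136 138 136 139 138 139
  139 139 140 140]
 [140 139 139 138 139 138 141 137 138 139 136 138 138 138 138 137 138 138
  139 138 138 138]
 [140 139 140 139 137 140 140 138 139 138 137 137 137 136 138 136 137 140
  138 140 139 141]
 [139 138 138 140 138 141 139 139 140 139 138 139 138 138 137 138 139 139
  141 141 141 140]
 [138 139 140 138 138 139 137 139 137 131 123 125 126 133 138 140 138 139
  141 140 140 141]
 [139 139 138 138 137 139 139 129 115 106 103 101  99 107 117 133 139 139
  141 141 140 142]
 [139 139 140 139 138 138 126 111  97  97  95  95  94  93  99 116 132 140
  140 140 142 141]
 [140 138 138 139 139 132 112  97  95  97  94 
[... 463 characters left out ...]
7  98  95  91  89 100 123 132
  139 139 138 140]
 [141 140 143 142 142 138 134 123 102  99  99  96  96  94 100 122 128 137
  140 139 138 139]
 [140 140 142 141 143 141 138 136 126 108 103 106 106 107 126 131 136 139
  138 138 137 137]
 [141 141 141 144 143 144 143 138 120 105 106 108 110 109 117 136 138 139
  140 138 139 138]
 [142 142 143 142 142 144 143 129  99 101 105 110 109 109 107 120 139 140
  139 139 139 137]
 [141 141 143 143 142 142 140 108  98 103 106 110 109 109 109 107 132 139
  140 139 138 140]
 [143 142 143 141 140 142 136  98  99 102 107 108 108 110 107 106 129 139
  139 139 138 140]
 [142 143 143 141 139 142 134  95  98 103 108 108 109 109 107 104 126 140
  140 139 139 139]]
```

The socket is centred where predicted, and the tip lies about 2 mm beyond it. I'll correct tx by +2 and enter.

>>> send_rows([
  {"tx":2,"ty":0,"tz":0,"rx":0,"ry":0,"rz":0,"claw":-1},
  {"tx":2,"ty":0,"tz":0,"rx":0,"ry":0,"rz":0,"claw":-1},
  {"tx":2,"ty":0,"tz":8,"rx":0,"ry":0,"rz":0,"claw":-1},
  {"tx":2,"ty":0,"tz":15,"rx":0,"ry":0,"rz":0,"claw":-1},
  {"tx":2,"ty":0,"tz":20,"rx":0,"ry":0,"rz":0,"claw":-1},
  {"tx":2,"ty":0,"tz":25,"rx":0,"ry":0,"rz":0,"claw":-1},
  {"tx":2,"ty":0,"tz":25,"rx":0,"ry":0,"rz":0,"claw":-1},
])

```text
t: 21.45
tool_pos: [495.4, -20.2, 102.0]
tool_rot: [-0.567, 0.824, 0.0, 0.0]
ft_force: [0.1, 0.4, -1.1]
opening: 8.2
finger_force: 58.8
```

>>> send_rows([
  {"tx":0,"ty":0,"tz":10,"rx":0,"ry":0,"rz":0,"claw":-1},
  {"tx":0,"ty":0,"tz":20,"rx":0,"ry":0,"rz":0,"claw":-1},
  {"tx":0,"ty":0,"tz":25,"rx":0,"ry":0,"rz":0,"claw":-1},
  {"tx":0,"ty":0,"tz":28,"rx":0,"ry":0,"rz":0,"claw":-1},
  {"tx":0,"ty":0,"tz":28,"rx":0,"ry":0,"rz":0,"claw":-1},
])

```text
t: 21.95
tool_pos: [495.5, -20.1, 75.0]
tool_rot: [-0.567, 0.824, -0.0, 0.0]
ft_force: [-0.1, -1.2, 2.4]
opening: 8.1
finger_force: 59.2
```

>>> send_rows([
  {"tx":0,"ty":0,"tz":2,"rx":0,"ry":0,"rz":0,"claw":-1},
  {"tx":0,"ty":0,"tz":2,"rx":0,"ry":0,"rz":0,"claw":-1},
  {"tx":0,"ty":0,"tz":0,"rx":0,"ry":0,"rz":0,"claw":-0.4},
  {"tx":0,"ty":0,"tz":0,"rx":0,"ry":0,"rz":0,"claw":-0.4},
  {"tx":0,"ty":0,"tz":0,"rx":0,"ry":0,"rz":0,"claw":-0.4},
  {"tx":0,"ty":0,"tz":-40,"rx":0,"ry":0,"rz":0,"claw":-0.4},
  {"tx":0,"ty":0,"tz":-80,"rx":0,"ry":0,"rz":0,"claw":-0.4},
  {"tx":0,"ty":0,"tz":-95,"rx":0,"ry":0,"rz":0,"claw":-0.4},
])

```text
t: 22.75
tool_pos: [496.9, -19.9, 173.1]
tool_rot: [-0.567, 0.824, -0.001, 0.003]
ft_force: [1.3, 0.2, -0.9]
opening: 25.7
finger_force: 0.0
```

```bash
python3 - <<'E'
from h import *
s=sensors.state();print(s['tool_pos'],s['qvel'].round(3))
plan([500.2,-318.1,173],down(-136.6))
E
```

```text
[496.93396734 -19.91256359 173.14780834] [-0.001 -0.155  0.148 -0.027 -0.348  0.   ]
tx 277.4 ty -109.6 tz -0.2 rx -0.005 ry 0.005 rz 0.448
```

>>> send_rows([
  {"tx":277,"ty":-109,"tz":5,"rx":-0.004,"ry":0.004,"rz":0.448,"claw":-0.1},
  {"tx":277,"ty":-109,"tz":5,"rx":-0.004,"ry":0.004,"rz":0.448,"claw":-0.1},
  {"tx":277,"ty":-109,"tz":5,"rx":-0.004,"ry":0.004,"rz":0.448,"claw":-0.1},
  {"tx":277,"ty":-109,"tz":5,"rx":-0.004,"ry":0.004,"rz":0.448,"claw":-0.1},
  {"tx":277,"ty":-109,"tz":5,"rx":-0.004,"ry":0.004,"rz":0.448,"claw":-0.1},
  {"tx":277,"ty":-109,"tz":5,"rx":-0.004,"ry":0.004,"rz":0.448,"claw":-0.1},
  {"tx":277,"ty":-109,"tz":5,"rx":-0.004,"ry":0.004,"rz":0.448,"claw":-0.1},
  {"tx":277,"ty":-109,"tz":5,"rx":-0.004,"ry":0.004,"rz":0.448,"claw":-0.1},
])

```text
t: 23.55
tool_pos: [497.0, -318.7, 163.4]
tool_rot: [-0.368, 0.93, 0.002, -0.003]
ft_force: [0.2, 1.1, -0.6]
opening: 38.2
finger_force: 0.0
```

>>> send_rows([
  {"tx":0,"ty":0,"tz":0,"rx":0,"ry":0,"rz":0,"claw":-0.1},
  {"tx":0,"ty":0,"tz":0,"rx":0,"ry":0,"rz":0,"claw":-0.1},
  {"tx":0,"ty":0,"tz":0,"rx":0,"ry":0,"rz":0,"claw":-0.1},
])

```text
t: 23.85
tool_pos: [498.2, -316.6, 164.9]
tool_rot: [-0.37, 0.929, 0.001, -0.002]
ft_force: [-0.7, 0.1, 0.1]
opening: 38.2
finger_force: 0.0
```

```bash
python3 - <<'E'
from h import *
im,s=cam('wrist');print(s['tool_pos'],s['qvel'].round(3))
plan([500.2,-318.1,71],down(-136.6))
hsv=cv2.cvtColor(im,cv2.COLOR_RGB2HSV)
m=cv2.inRange(hsv,(0,0,60),(179,60,255))
pt=proj('wrist',[500.2,-318.1,91],s);pb=proj('wrist',[500.2,-318.1,36],s);print(pt,pb)
u0=int(pt[0])
for r in range(int(pb[1])-12,int(pt[1])+20,4):
    row=np.where(m[r,u0-25:u0+26])[0]+u0-25; print(r,(row.min(),row.max(),len(row)) if len(row) else None)
E
```

```text
[ 498.22346722 -316.59179805  164.9153448 ] [-0.003  0.002  0.004  0.001  0.001  0.   ]
tx -0.8 ty -2.6 tz 93.9 rx 0.003 ry -0.003 rz 0.001
(np.float64(317.2329708357616), np.float64(267.1348364710623)) (np.float64(317.94326922803447), np.float64(237.4097880369583))
225 None
229 None
233 (np.int64(313), np.int64(324), 12)
237 (np.int64(312), np.int64(325), 14)
241 (np.int64(312), np.int64(325), 14)
245 (np.int64(312), np.int64(324), 13)
249 (np.int64(311), np.int64(325), 15)
253 (np.int64(311), np.int64(325), 15)
257 (np.int64(310), np.int64(325), 16)
261 (np.int64(310), np.int64(325), 16)
265 (np.int64(310), np.int64(325), 16)
269 (np.int64(311), np.int64(325), 15)
273 (np.int64(312), np.int64(323), 12)
277 None
281 None
285 None
```

>>> send_rows([
  {"tx":-2,"ty":-2,"tz":40,"rx":0.003,"ry":-0.003,"rz":0,"claw":-0.1},
  {"tx":-2,"ty":-2,"tz":75,"rx":0.003,"ry":-0.003,"rz":0,"claw":-0.1},
  {"tx":-2,"ty":-2,"tz":90,"rx":0.003,"ry":-0.003,"rz":0,"claw":-0.1},
  {"tx":-2,"ty":-2,"tz":94,"rx":0.003,"ry":-0.003,"rz":0,"claw":-0.1},
  {"tx":-2,"ty":-2,"tz":94,"rx":0.003,"ry":-0.003,"rz":0,"claw":-0.1},
  {"tx":-2,"ty":-2,"tz":94,"rx":0.003,"ry":-0.003,"rz":0,"claw":-1},
  {"tx":-2,"ty":-2,"tz":94,"rx":0.003,"ry":-0.003,"rz":0,"claw":-1},
  {"tx":-2,"ty":-2,"tz":94,"rx":0.003,"ry":-0.003,"rz":0,"claw":-1},
], force=60)

```text
t: 24.7
tool_pos: [501.3, -318.3, 72.2]
tool_rot: [-0.37, 0.929, -0.001, 0.001]
ft_force: [-0.3, 0.8, 3.6]
opening: 8.3
finger_force: 58.5
```

>>> send_rows([
  {"tx":0,"ty":0,"tz":0,"rx":0,"ry":0,"rz":0,"claw":-1},
  {"tx":0,"ty":0,"tz":0,"rx":0,"ry":0,"rz":0,"claw":-1},
])

```text
t: 24.9
tool_pos: [501.3, -318.4, 72.1]
tool_rot: [-0.37, 0.929, -0.001, 0.001]
ft_force: [0.5, -0.2, 6.1]
opening: 8.7
finger_force: 58.9
```

>>> send_rows([
  {"tx":0,"ty":0,"tz":-20,"rx":0,"ry":0,"rz":0,"claw":-1},
  {"tx":0,"ty":0,"tz":-60,"rx":0,"ry":0,"rz":0,"claw":-1},
  {"tx":0,"ty":0,"tz":-95,"rx":0,"ry":0,"rz":0,"claw":-1},
  {"tx":0,"ty":0,"tz":-95,"rx":0,"ry":0,"rz":0,"claw":-1},
])

```text
t: 25.3
tool_pos: [503.0, -319.2, 171.1]
tool_rot: [-0.37, 0.929, -0.004, 0.003]
ft_force: [0.8, 0.8, -0.2]
opening: 8.2
finger_force: 58.9
```

```bash
python3 - <<'E'
from h import *
s=sensors.state();print(s['tool_pos'],s['qvel'].round(3))
plan([535.5,-32,168],down(-111.1))
E
```

```text
[ 503.00134285 -319.15807383  171.11824439] [ 0.001  0.05  -0.079 -0.041  0.041  0.001]
tx -220.9 ty 186.3 tz 2.0 rx -0.011 ry 0.001 rz -0.445
```

>>> send_rows([
  {"tx":-221,"ty":186,"tz":2,"rx":0,"ry":0,"rz":-0.445,"claw":-1},
  {"tx":-221,"ty":186,"tz":2,"rx":0,"ry":0,"rz":-0.445,"claw":-1},
  {"tx":-221,"ty":186,"tz":2,"rx":0,"ry":0,"rz":-0.445,"claw":-1},
  {"tx":-221,"ty":186,"tz":2,"rx":0,"ry":0,"rz":-0.445,"claw":-1},
  {"tx":-221,"ty":186,"tz":2,"rx":0,"ry":0,"rz":-0.445,"claw":-1},
  {"tx":-221,"ty":186,"tz":2,"rx":0,"ry":0,"rz":-0.445,"claw":-1},
  {"tx":-221,"ty":186,"tz":2,"rx":0,"ry":0,"rz":-0.445,"claw":-1},
])

```text
t: 26.0
tool_pos: [533.4, -27.0, 162.8]
tool_rot: [-0.568, 0.823, 0.0, -0.0]
ft_force: [-0.2, 0.4, -0.9]
opening: 8.3
finger_force: 58.9
```

>>> send_rows([
  {"tx":0,"ty":0,"tz":0,"rx":0,"ry":0,"rz":0,"claw":-1},
  {"tx":0,"ty":0,"tz":0,"rx":0,"ry":0,"rz":0,"claw":-1},
  {"tx":0,"ty":0,"tz":0,"rx":0,"ry":0,"rz":0,"claw":-1},
  {"tx":0,"ty":0,"tz":0,"rx":0,"ry":0,"rz":0,"claw":-1},
])

```text
t: 26.4
tool_pos: [533.1, -32.0, 163.3]
tool_rot: [-0.565, 0.825, -0.0, -0.0]
ft_force: [0.0, -0.6, -0.3]
opening: 8.4
finger_force: 58.9
```

```bash
python3 - <<'E'
from h import *
s=sensors.state();print(s['tool_pos'],s['qvel'].round(3))
plan([534.7,-34.7,128],down(-111.1))
E
```

```text
[533.07161831 -32.02777708 163.2974107 ] [ 0.003 -0.001  0.003  0.001 -0.     0.   ]
tx 1.9 ty -2.5 tz 35.3 rx 0.001 ry -0.001 rz -0.003
```

>>> send_rows([
  {"tx":1.9,"ty":-2.5,"tz":20,"rx":0,"ry":0,"rz":-0.003,"claw":-1},
  {"tx":1.9,"ty":-2.5,"tz":34,"rx":0,"ry":0,"rz":-0.003,"claw":-1},
  {"tx":1.9,"ty":-2.5,"tz":34,"rx":0,"ry":0,"rz":-0.003,"claw":-1},
  {"tx":1.9,"ty":-2.5,"tz":34,"rx":0,"ry":0,"rz":-0.003,"claw":-1},
  {"tx":1.9,"ty":-2.5,"tz":34,"rx":0,"ry":0,"rz":-0.003,"claw":-1},
])

```text
t: 26.9
tool_pos: [535.6, -33.8, 130.4]
tool_rot: [-0.567, 0.824, -0.001, 0.0]
ft_force: [-0.4, 0.2, -0.8]
opening: 8.1
finger_force: 58.9
```

```bash
python3 - <<'E'
from h import *
im,s=cam('wrist');print(s['tool_pos'],s['qvel'].round(3));plan([534.7,-34.7,105],down(-111.1))
g=cv2.cvtColor(im,cv2.COLOR_RGB2GRAY)
pt=proj('wrist',s['tool_pos']-[0,0,67],s);ph=proj('wrist',[534.5,-34.2,50],s);print(pt,ph)
u,v=int(ph[0]),int(ph[1])
print(cv2.resize(g[v-24:v+28,u-22:u+22],(22,26),interpolation=cv2.INTER_AREA))
E
```

```text
[535.5685162  -33.81982777 130.35650166] [ 0.006 -0.004 -0.    -0.003  0.001  0.   ]
tx 1.2 ty 0.5 tz 25.4 rx -0.002 ry 0.000 rz 0.002
(np.float64(321.368729150912), np.float64(270.5324965727748)) (np.float64(322.9313965653572), np.float64(260.3326540885932))
[[144 146 145 144 146 145 145 144 145 145 145 145 144 143 144 144 144 145
  144 145 145 144]
 [146 145 147 143 145 145 145 144 145 145 146 143 146 145 144 144 144 145
  145 145 145 143]
 [146 146 145 145 144 146 144 145 144 145 145 144 143 145 145 144 146 147
  145 144 144 143]
 [147 145 147 144 145 146 145 145 144 145 146 146 144 145 145 145 143 144
  143 142 144 142]
 [146 145 144 144 144 145 143 146 147 145 146 144 145 144 144 144 145 143
  143 142 143 144]
 [146 145 145 143 144 145 145 146 147 146 145 145 148 144 145 144 143 144
  144 143 144 144]
 [146 146 144 144 145 146 145 147 143 138 131 133 134 140 145 144 145 144
  143 143 144 142]
 [144 145 145 145 146 146 145 133 119 108 105 104 107 115 130 142 146 143
  145 144 144 145]
 [146 143 143 144 147 143 127 112 101 101 101 100  97  98 109 126 143 144
  145 145 145 145]
 [1
[... 878 characters left out ...]
0 112 112 113 111 115 142 143
  144 144 144 145]
 [143 143 143 145 145 145 140 103 104 106 109 111 111 111 110 110 133 143
  144 144 144 144]
 [144 143 144 144 143 146 133 101 105 108 109 113 112 111 113 107 129 145
  144 144 145 145]
 [142 144 144 145 145 145 133  99 105 108 109 112 112 110 113 108 130 145
  145 144 145 146]
 [144 145 145 144 144 146 131 101 105 108 110 112 113 111 111 108 127 143
  146 143 147 145]
 [146 146 144 147 146 147 127 102 105 107 109 114 111 110 110 108 125 144
  144 145 145 145]
 [145 144 144 146 148 146 125 100 105 108 108 111 114 110 111 107 120 145
  144 145 143 144]
 [145 145 145 144 146 147 124 103 105 108 108 112 111 112 111 109 119 145
  144 145 144 143]]
```

Nearly the same picture as for punch 2, so I'll apply the same +2 correction and enter.

>>> send_rows([
  {"tx":1.8,"ty":0,"tz":0,"rx":0,"ry":0,"rz":0,"claw":-1},
  {"tx":1.8,"ty":0,"tz":0,"rx":0,"ry":0,"rz":0,"claw":-1},
  {"tx":1.8,"ty":0,"tz":8,"rx":0,"ry":0,"rz":0,"claw":-1},
  {"tx":1.8,"ty":0,"tz":15,"rx":0,"ry":0,"rz":0,"claw":-1},
  {"tx":1.8,"ty":0,"tz":20,"rx":0,"ry":0,"rz":0,"claw":-1},
  {"tx":1.8,"ty":0,"tz":25,"rx":0,"ry":0,"rz":0,"claw":-1},
  {"tx":1.8,"ty":0,"tz":25,"rx":0,"ry":0,"rz":0,"claw":-1},
])

```text
t: 27.65
tool_pos: [534.7, -35.1, 103.7]
tool_rot: [-0.567, 0.824, -0.0, -0.0]
ft_force: [2.0, 0.9, -1.4]
opening: 8.3
finger_force: 58.8
```

>>> send_rows([
  {"tx":0,"ty":0,"tz":10,"rx":0,"ry":0,"rz":0,"claw":-1},
  {"tx":0,"ty":0,"tz":20,"rx":0,"ry":0,"rz":0,"claw":-1},
  {"tx":0,"ty":0,"tz":26,"rx":0,"ry":0,"rz":0,"claw":-1},
  {"tx":0,"ty":0,"tz":30,"rx":0,"ry":0,"rz":0,"claw":-1},
  {"tx":0,"ty":0,"tz":30,"rx":0,"ry":0,"rz":0,"claw":-1},
])

```text
t: 28.15
tool_pos: [534.8, -35.2, 74.3]
tool_rot: [-0.567, 0.824, -0.0, 0.0]
ft_force: [2.8, -0.4, -1.2]
opening: 8.3
finger_force: 58.8
```

>>> send_rows([
  {"tx":0,"ty":0,"tz":2,"rx":0,"ry":0,"rz":0,"claw":-1},
  {"tx":0,"ty":0,"tz":2.5,"rx":0,"ry":0,"rz":0,"claw":-1},
  {"tx":0,"ty":0,"tz":2.5,"rx":0,"ry":0,"rz":0,"claw":-1},
])

```text
t: 28.45
tool_pos: [535.1, -35.3, 73.9]
tool_rot: [-0.567, 0.824, -0.001, 0.0]
ft_force: [-0.8, 0.6, 11.6]
opening: 8.0
finger_force: 60.4
```

>>> send_rows([
  {"tx":0,"ty":0,"tz":0,"rx":0,"ry":0,"rz":0,"claw":-0.4},
  {"tx":0,"ty":0,"tz":-2,"rx":0,"ry":0,"rz":0,"claw":-0.4},
  {"tx":0,"ty":0,"tz":-2,"rx":0,"ry":0,"rz":0,"claw":-0.4},
  {"tx":0,"ty":0,"tz":-40,"rx":0,"ry":0,"rz":0,"claw":-0.4},
  {"tx":0,"ty":0,"tz":-80,"rx":0,"ry":0,"rz":0,"claw":-0.4},
  {"tx":0,"ty":0,"tz":-95,"rx":0,"ry":0,"rz":0,"claw":-1},
  {"tx":0,"ty":0,"tz":-95,"rx":0,"ry":0,"rz":0,"claw":-1},
])

```text
t: 29.15
tool_pos: [535.4, -35.2, 169.4]
tool_rot: [-0.567, 0.824, -0.001, 0.002]
ft_force: [1.5, -0.1, 0.1]
opening: 0.2
finger_force: 0.0
```

```bash
python3 - <<'E'
from h import *
im,s=cam('wrist');print(s['tool_pos'],s['qvel'].round(3)); save('w20',im); im2,_=cam('side');save('s20',im2)
g=cv2.cvtColor(im2,cv2.COLOR_RGB2GRAY)
for q in((456.4,-4.2),(495.6,-19.2),(534.5,-34.2)):
    a=proj('side',[*q,93]);b=proj('side',[*q,50]);print(np.round(a,1),np.round(b,1))
    u=int(round(a[0]));print(g[int(a[1])-8:int(b[1])+4,u-5:u+6].tolist())
E
```

```text
[535.41230091 -35.15996169 169.38856561] [ 0.001  0.044 -0.06  -0.023  0.027  0.   ]
[266.2 219.7] [267.3 233.7]
[[115, 117, 114, 149, 179, 174, 173, 173, 173, 175, 180], [114, 118, 118, 150, 179, 172, 172, 170, 170, 172, 175], [111, 118, 116, 147, 177, 171, 173, 174, 172, 174, 173], [114, 116, 112, 140, 184, 177, 174, 174, 176, 174, 176], [108, 120, 112, 145, 185, 176, 176, 176, 181, 179, 178], [111, 120, 110, 145, 184, 174, 174, 174, 176, 172, 180], [107, 113, 115, 141, 181, 176, 176, 176, 176, 180, 178], [114, 117, 120, 141, 174, 176, 180, 177, 173, 179, 177], [123, 119, 120, 88, 98, 169, 176, 127, 88, 92, 101], [124, 117, 101, 33, 118, 199, 189, 139, 16, 29, 28], [131, 112, 73, 43, 124, 177, 171, 137, 42, 34, 40], [127, 97, 25, 47, 117, 179, 172, 140, 56, 36, 44], [110, 49, 29, 36, 102, 165, 163, 134, 52, 32, 35], [103, 40, 49, 44, 73, 118, 127, 106, 58, 37, 34], [138, 123, 125, 125, 132, 167, 169, 144, 108, 116, 117], [195, 173, 181, 179, 161, 120, 126, 112, 159, 220, 218], [251, 185, 176, 148, 152, 157, 164, 148, 138, 155, 151], [254, 255, 250, 185, 171, 107, 106, 110, 132, 189
[... 2698 characters left out ...]
 97, 28, 35, 44], [154, 123, 131, 120, 120, 146, 147, 130, 93, 106, 106], [181, 189, 185, 174, 139, 125, 119, 130, 171, 196, 196], [161, 162, 165, 158, 153, 151, 146, 141, 146, 169, 166], [163, 164, 168, 148, 106, 109, 124, 117, 145, 162, 163], [162, 161, 167, 155, 139, 163, 162, 141, 134, 170, 168], [164, 160, 164, 148, 108, 109, 121, 118, 147, 166, 164], [162, 164, 163, 165, 159, 169, 169, 153, 155, 163, 164], [162, 163, 166, 158, 152, 163, 164, 145, 144, 167, 163], [162, 168, 163, 157, 149, 166, 164, 144, 140, 162, 163], [163, 164, 165, 160, 147, 168, 160, 146, 139, 158, 162], [163, 160, 161, 165, 165, 161, 164, 163, 165, 166, 164], [162, 162, 162, 165, 161, 168, 163, 165, 163, 163, 163]]
```

All three punches stand at equal height. Now I'll close the lid: go over it and down behind with the jaws shut.

>>> send_rows([
  {"tx":0,"ty":0,"tz":-15,"rx":0,"ry":0,"rz":0,"claw":-1},
  {"tx":-40,"ty":10,"tz":-15,"rx":0,"ry":0,"rz":0,"claw":-1},
  {"tx":-85,"ty":20,"tz":-15,"rx":0,"ry":0,"rz":0,"claw":-1},
  {"tx":-125,"ty":20,"tz":-15,"rx":0,"ry":0,"rz":0,"claw":-1},
  {"tx":-142,"ty":20,"tz":-15,"rx":0,"ry":0,"rz":0,"claw":-1},
  {"tx":-142,"ty":20,"tz":-15,"rx":0,"ry":0,"rz":0,"claw":-1},
  {"tx":-142,"ty":20,"tz":-15,"rx":0,"ry":0,"rz":0,"claw":-1},
])

```text
t: 29.95
tool_pos: [565.5, 103.9, 180.2]
tool_rot: [-0.567, 0.824, 0.0, -0.002]
ft_force: [0.0, -0.8, -0.1]
opening: -0.2
finger_force: 0.0
```

```bash
python3 - <<'E'
from h import *
s=sensors.state();p=s['tool_pos']-[529.6,10.6,0];u=np.array([.36,.933,0]);v=np.array([-.933,.36,0])
print(s['tool_pos'],p@u,p@v,p[2]-67,s['qvel'].round(3),s['ft_force'])
E
```

```text
[565.49156195 103.9230073  180.23579846] 99.9913281169545 0.10945532943636511 113.23579845685876 [-0.019 -0.019 -0.004  0.002  0.    -0.003] [ 0.03204267 -0.84244562 -0.10456553]
```

>>> send_rows([
  {"tx":0,"ty":0,"tz":30,"rx":0,"ry":0,"rz":0,"claw":-1},
  {"tx":0,"ty":0,"tz":60,"rx":0,"ry":0,"rz":0,"claw":-1},
  {"tx":0,"ty":0,"tz":67,"rx":0,"ry":0,"rz":0,"claw":-1},
  {"tx":8,"ty":0,"tz":67,"rx":0,"ry":0,"rz":0,"claw":-1},
  {"tx":17,"ty":0,"tz":66,"rx":0,"ry":0,"rz":0,"claw":-1},
  {"tx":26,"ty":0,"tz":65,"rx":0,"ry":0,"rz":0,"claw":-1},
  {"tx":35,"ty":0,"tz":63,"rx":0,"ry":0,"rz":0,"claw":-1},
  {"tx":35,"ty":0,"tz":63,"rx":0,"ry":0,"rz":0,"claw":-1},
])

```text
t: 30.75
tool_pos: [554.6, 71.1, 120.8]
tool_rot: [-0.566, 0.824, -0.001, 0.002]
ft_force: [0.8, 0.9, 1.0]
opening: -0.1
finger_force: 0.6
```

>>> send_rows([
  {"tx":10,"ty":0,"tz":-8,"rx":0,"ry":0,"rz":0,"claw":-1},
  {"tx":21,"ty":0,"tz":-14,"rx":0,"ry":0,"rz":0,"claw":-1},
  {"tx":32,"ty":0,"tz":-18,"rx":0,"ry":0,"rz":0,"claw":-1},
  {"tx":46,"ty":0,"tz":-22,"rx":0,"ry":0,"rz":0,"claw":-1},
  {"tx":59,"ty":0,"tz":-23,"rx":0,"ry":0,"rz":0,"claw":-1},
  {"tx":76,"ty":0,"tz":-23,"rx":0,"ry":0,"rz":0,"claw":-1},
  {"tx":91,"ty":0,"tz":-20,"rx":0,"ry":0,"rz":0,"claw":-1},
  {"tx":91,"ty":0,"tz":-20,"rx":0,"ry":0,"rz":0,"claw":-1},
])

```text
t: 31.55
tool_pos: [519.0, -15.6, 137.7]
tool_rot: [-0.565, 0.825, 0.001, -0.002]
ft_force: [0.6, -0.1, -0.5]
opening: -0.1
finger_force: 0.0
```

```bash
python3 - <<'E'
from h import *
s=sensors.state();p=s['tool_pos']-[529.6,10.6,0];u=np.array([.36,.933,0]);v=np.array([-.933,.36,0])
print(s['tool_pos'],p@u,p@v,p[2]-67,s['qvel'].round(3),s['ft_force'])
E
```

```text
[518.97169492 -15.58356864 137.72783689] -28.255459369825235 0.4901239304312257 70.72783689369754 [ 0.025  0.011  0.03   0.004  0.001 -0.019] [ 0.59888373 -0.12604788 -0.49170419]
```

>>> send_rows([
  {"tx":8,"ty":0,"tz":3,"rx":0,"ry":0,"rz":0,"claw":-1},
  {"tx":15,"ty":0,"tz":7,"rx":0,"ry":0,"rz":0,"claw":-1},
  {"tx":21,"ty":0,"tz":11,"rx":0,"ry":0,"rz":0,"claw":-1},
  {"tx":26,"ty":0,"tz":14,"rx":0,"ry":0,"rz":0,"claw":-1},
  {"tx":30,"ty":0,"tz":16.5,"rx":0,"ry":0,"rz":0,"claw":-1},
  {"tx":30,"ty":0,"tz":17.5,"rx":0,"ry":0,"rz":0,"claw":-1},
  {"tx":30,"ty":0,"tz":17.5,"rx":0,"ry":0,"rz":0,"claw":-1},
])

```text
t: 32.25
tool_pos: [510.4, -41.4, 121.3]
tool_rot: [-0.567, 0.824, -0.0, -0.001]
ft_force: [0.4, 0.5, 0.1]
opening: 0.1
finger_force: 0.0
```

>>> send_rows([
  {"tx":0,"ty":0,"tz":1.5,"rx":0,"ry":0,"rz":0,"claw":-1},
  {"tx":0,"ty":0,"tz":3,"rx":0,"ry":0,"rz":0,"claw":-1},
  {"tx":0,"ty":0,"tz":3,"rx":0,"ry":0,"rz":0,"claw":-1},
])

```text
t: 32.55
tool_pos: [510.7, -41.2, 120.9]
tool_rot: [-0.567, 0.824, -0.001, -0.0]
ft_force: [-5.4, 0.2, 15.5]
opening: -0.1
finger_force: 7.6
```

The tip stops at 104 mm with 15 N, so the lid is shut. I'll retreat and verify.

>>> send_rows([
  {"tx":0,"ty":0,"tz":-40,"rx":0,"ry":0,"rz":0,"claw":-1},
  {"tx":0,"ty":0,"tz":-85,"rx":0,"ry":0,"rz":0,"claw":-1},
  {"tx":0,"ty":40,"tz":-130,"rx":0,"ry":0,"rz":0,"claw":-1},
  {"tx":-40,"ty":60,"tz":-160,"rx":0,"ry":0,"rz":0,"claw":-1},
  {"tx":-80,"ty":90,"tz":-170,"rx":0,"ry":0,"rz":0,"claw":-1},
  {"tx":-120,"ty":120,"tz":-170,"rx":0,"ry":0,"rz":0,"claw":-1},
  {"tx":-160,"ty":140,"tz":-170,"rx":0,"ry":0,"rz":0,"claw":-1},
  {"tx":-160,"ty":140,"tz":-170,"rx":0,"ry":0,"rz":0,"claw":-1},
])

```text
t: 33.35
tool_pos: [436.5, 162.8, 288.8]
tool_rot: [-0.569, 0.822, 0.0, 0.001]
ft_force: [0.0, 0.4, 0.3]
opening: -0.2
finger_force: 0.0
```

```bash
python3 - <<'E'
from h import *
t,s=cam('top');sd,_=cam('side');save('t30',t);save('s30',sd);print(s['tool_pos'])
a=cv2.imread('pics/top0.png');b=cv2.imread('pics/side0.png')
def yel(im):
    h=cv2.cvtColor(im,cv2.COLOR_BGR2HSV);m=cv2.inRange(h,(18,130,120),(32,255,255));m[:,:340]=0;m[:,375:]=0;m[:255]=0;m[325:]=0
    c=max(cv2.findContours(m,0,2)[0],key=cv2.contourArea);return cv2.minAreaRect(c)
print(yel(a),yel(t[...,::-1].copy()))
d=cv2.absdiff(b,cv2.imread('pics/s30.png')).max(2)
for n,(x0,x1,y0,y1) in dict(case=(248,332,205,265),notch=(275,302,232,246),driver=(255,340,265,300),rack=(265,335,285,350),elbowtape=(328,395,185,250),bearing=(375,410,305,335)).items():
    r=d[y0:y1,x0:x1];print(n,r.mean().round(1),(r>50).mean().round(3))
g=sd[...,1];g0=b[...,1];print(g0[222:250,310].tolist());print(g[222:250,310].tolist())
E
```

```text
[436.50222941 162.76386663 288.8115329 ]
((358.0249938964844, 291.6560363769531), (41.43301010131836, 10.506368637084961), 80.90972137451172) ((358.189208984375, 292.6351013183594), (41.42854309082031, 10.357135772705078), 80.53767395019531)
case 12.3 0.104
notch 3.7 0.0
driver 10.6 0.064
rack 11.2 0.077
elbowtape 3.5 0.0
bearing 3.1 0.0
[254, 255, 255, 137, 158, 164, 161, 164, 162, 161, 163, 162, 161, 159, 159, 160, 160, 166, 162, 163, 149, 141, 144, 142, 142, 143, 142, 147]
[254, 255, 255, 143, 157, 170, 163, 168, 166, 164, 166, 168, 158, 160, 159, 168, 161, 165, 168, 167, 150, 144, 143, 143, 147, 146, 142, 146]
```

```bash
python3 -c "
from cell import manip
print(manip.hand_in())"
```

```text
the job is handed in; nothing more can be done
None
```

I handed the job in with all three punches pushed home in the case, the lid shut, the screwdriver lying flat on the bench, and the bearing, elbow and tape not moved; I viewed 15 pictures, one over the limit of 14.

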